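Tip the printed coaster over and set its mug on it

TASK

Set up the coaster-and-mug sample: the square coaster lies on the bench with its print underneath, so push it up against an edge of the wooden display board until it tips over onto the board, cork side down and print up, and slide it on until none of it sticks out over the board's edge. Then stand the white mug upright in the centre of the coaster, setting it down rather than dropping it. Leave the tape roll, the spray bottle and the curved press insert where they are.

Things in the scene. Friction and masses are not known exactly. Their poses are not given: they have to be found in the camera images.
- board: Low wooden display board fixed to the bench, 240 mm along its x, 200 mm along its y, 18 mm high, upright plain edges (rounded 2 mm). Origin at the centre of its underside (bench height), z up. The coaster starts beyond its -y edge (board y = -100 mm), which faces it.
- coaster: Loose square coaster 100 x 100 x 9 mm, 0.06 to 0.13 kg: white hardboard 6 mm thick, its face printed with an orange ring and blue bars, and a cork sheet 96 x 96 x 3 mm on its back. Starts flat on the bench, cork up, its edges within 20 degrees of the board's, 30 to 95 mm clear of it. Origin at the centre of the printed face; z points from print to cork (up at the start); x, y along its edges. Turned over on the board, its origin is 27 mm up.
- corner0 (a point): Corner (+x, +y) of the coaster in its own frame, at mid thickness (4.5 mm from the print). All edges are square, rounded 1.5 mm; the friction of coaster and fingers is ordinary but varies by 20 percent.
- corner1 (a point): Corner (-x, +y) of the coaster, at mid thickness.
- corner2 (a point): Corner (-x, -y) of the coaster, at mid thickness.
- corner3 (a point): Corner (+x, -y) of the coaster, at mid thickness.
- mug: Loose white ceramic mug, empty and open at the top, body 64 mm across at the rim and 85 mm high, 0.22 kg, handle on its +y side (reaching 68 mm from the axis). Origin at the centre of its underside, z up. It stands on the bench to the left or the right of the work. Grasp it across its own x, clear of the handle.
- tape: Bystander: orange tape roll lying flat, 68 mm across, 20 mm high, hole 48 mm. Origin at the centre of its underside.
- spray: Bystander: grey bottle with a black cap, 48 mm across, 120 mm high. Origin at the centre of its underside.
- insert: Bystander: curved press insert, black with an orange outer face, standing about 140 mm long (its y), 45 mm deep (its x), 70 mm high. Origin on its underside near the middle.
Not all that is in view belongs to the job. Several things have the shape of the mug; the one meant has the colours described above.

How it is judged:
By the outcome, as a careful person would: the job done as asked, in the order asked, and still so for the second after the job is handed in, with the robot touching nothing.
It also fails if it takes over 72 s, if anything falls off the work surface, if the arm or the gripper's body presses on something with over 40 N, if the wrist force passes 120 N, or if a joint passes its speed limit or range.

ROBOT

A 6-joint arm with a two-finger parallel gripper is mounted at the origin on the work surface. World frame = base frame: x ahead of the robot, y to its left, z up, the work surface at z = 0. Lengths are in m, angles in rad, forces in N, time in s.
With the tool pointing down it reaches from about 0.325 to 0.775 m from the base axis. Payload 9.3 kg.
Tool frame: the origin (TCP) lies on the centre line of the jaws, within the pads' length; the fingertips stand 25 mm ahead of it and the grasp point (between the pads) lies 6 mm ahead of it (bot.finger_overhang is the distance from the TCP to the fingertips, in m); z points along the fingers, y is the direction in which the jaws open and shut (so a half turn about z gives the same grasp; the last joint's range is limited). The gripper opens to 85 mm and grips with 20 to 120 N. Pads are 22 mm wide; open, the fingers measure 114 mm over their backs; the gripper's body (76 mm by 85 mm) begins 54 mm behind the grasp point. The pads swing forward as they close: fully open they stand 13 mm farther back than shut.
Start: joints at [-1.436, 0.259, 0.021, 1.334, 0, 1.418], TCP at [0.156, -0.527, 0.256] pointing down, gripper open.
Joint ranges: [-3.04, 3.04], [-0.91, 1.82], [-1.04, 1.36], [-1.92, 1.95], [-1.52, 1.45], [-3.14, 3.14]. Speed limits (rad/s): [2.22, 2.22, 2.79, 3.14, 3.14, 3.14].

INTERFACE

Orientations are given as [roll, pitch, yaw] about the fixed x, y, z axes, in that order (R = Rz(yaw) Ry(pitch) Rx(roll)).
In Python, from plant import status, get_image, job_done, models, bot gives the robot as it stands. The module is installed in compiled form; this text tells all that it offers.
- The arm moves only by the shell command python3 -m handwheel 'ROWS' [OPENING] [FORCE]. ROWS is JSON, a list of rows, each a list of 6 numbers: the shift along the tool's x, y, z in m, then the turn, a rotation vector about the tool's x, y, z in degrees. A call has 1 to 8 rows; each row shifts and turns the commanded pose from where the row before left it, along the tool's axes as they then stand; what a row does not reach is not made up. A row lasts 1/10 s, in which the tool goes at most 50 mm and 8.59 degrees, less where a joint would pass 70% of its speed; a pose out of reach is approached as far as the arm can. A call with a gripper value outside its range is refused whole. OPENING is the gripper's target within -1 to 1 (shut at 1, half-way at 0, fully open at -1), set as the call begins (- or left out, the last holds). The fingers move at their own pace and stop on an object; FORCE is the grip in N (left out, the last holds). Time passes only in rows, so rows that do not move let the fingers close. It gives the time, the measured TCP pose, the force and the opening at its end, in the units of the state.
- status.observe(): the state, without advancing time (a new reading comes with each control period).
- get_image(name): name is "side" or "top" or "wrist"; returns a dict with "frame" (384x512x3 uint8, red, green, blue), "z_map" (384x512 float32, m along the optical axis (not along the pixel's ray), 0 where there is no reading), "fovy" (degrees; the focal length in pixels is half the picture's height over the tangent of half this angle, whatever the lens; pixels are square), "cx", "cy" (the principal point, pixels), "eye" and "orientation" of the camera in the world. Camera axes: x right, y down, z forward; pixel columns grow to the right and rows downward; lengths in m; the calibration is good to about 2 mm. A picture is of the moment at which its call begins.
- job_done(): hands the job in, once; it reports no verdict.
Trained networks look in a picture, given as the dict that the camera call returned (one of the last four; its "shot" number tells which), for a name from the list of things; names that differ only in an ending like _2 or _b are one class to them, and where a whole thing is asked for, a point or a joint stands for the part that bears it (a point fixed in the world has none). Each returns a list of dicts, best first, with "score" (0 to 1); they miss things now and then, are a little off and sometimes report something else, mostly with a low value. They report only what shows in the picture. A call takes as long as a camera call. They do not tell look-alikes from the thing itself.
- models.recognise(picture, name): "bbox" ([left, top, right, bottom] in pixels, round what is visible of it).
- models.cut_out(picture, name): "region" (384x512 bool, what is visible of it) and "bbox" ([left, top, right, bottom] in pixels, round what is visible of it).
The state is a dict: "time_s": time; "joints": joint angles; "joint_vel": joint speeds; "effort": joint torques, N m; "ee_pos": TCP position; "tcp_rot": TCP orientation; "wrist_force": force on the tool from outside, world axes, zero at the start; "ft_torque": the same for the moment, N m; "opening": opening from 0.0 (shut) to 1.0 (fully open).
Only numpy, scipy, OpenCV 4.12 (cv2) and the standard library are available. Lean on these libraries where they do the work, as an engineer would, in place of code of your own. Each camera call takes 0.05 s, during which the arm holds its last target.

## Working session

There is one attempt and no reset: what is moved stays moved. The work goes in short steps, Python scripts to look and compute and a shell command to move; the robot and the scene stay as the last step left them, time stands still between calls to the robot, and variables do not carry over. Pictures are saved under pics/ and viewed, and the job is handed in when it is done.

```bash
mkdir -p pics; ls; python3 - <<'E'
from plant import status,get_image,models,bot
import cv2,numpy as np
s=status.observe();print({k:np.round(v,3) for k,v in s.items()})
for n in("side","top","wrist"):
    p=get_image(n);cv2.imwrite(f"pics/a_{n}.png",p["frame"][:,:,::-1]);print(n,p["fovy"],p["cx"],p["cy"],p["eye"],p["orientation"],p["shot"])
    for o in("board","coaster","mug","tape","spray","insert"):
        print(o,[(round(r["score"],2),np.round(r["bbox"]).tolist()) for r in models.recognise(p,o)][:5])
E
```

```text
pics
{'time_s': np.float64(0.0), 'joints': array([-1.436,  0.259,  0.021,  1.334,  0.   ,  1.418]), 'joint_vel': array([-0.   , -0.002, -0.   , -0.   , -0.001,  0.   ]), 'effort': array([-1.0000e-03, -5.5564e+01,  3.4453e+01,  1.4000e-02, -0.0000e+00,
        0.0000e+00]), 'ee_pos': array([ 0.156, -0.527,  0.256]), 'tcp_rot': array([-3.14 , -0.   ,  0.288]), 'wrist_force': array([-0.168,  0.626,  1.105]), 'ft_torque': array([-0.032,  0.025,  0.04 ]), 'opening': np.float64(1.0)}
side 44.192726741155475 252.04684926635764 184.5429219199654 [-0.16057095  0.9577198   1.04487596] [-2.31913899e+00 -2.02742991e-03 -2.46799345e+00] 1
board [(0.94, [189.0, 172.0, 287.0, 245.0])]
coaster [(0.63, [263.0, 162.0, 303.0, 189.0])]
mug [(0.98, [169.0, 232.0, 197.0, 271.0]), (0.92, [199.0, 261.0, 236.0, 298.0]), (0.64, [118.0, 268.0, 151.0, 308.0])]
tape [(0.56, [290.0, 110.0, 307.0, 122.0])]
spray [(0.58, [336.0, 103.0, 349.0, 135.0])]
insert [(0.71, [122.0, 207.0, 169.0, 246.0]), (0.55, [262.0, 157.0, 302.0, 190.0])]
top 46.37403037481725 254.4422821799974 195.64523923476838 [0.41078946 0.10860674 1.3464206 ] [-3.07170249  0.01985581 -1.5456422 ] 2
board [(0.76, [203.0, 154.0, 269.0, 236.0])]
coaster [(0.7, [291.0, 182.0, 328.0, 217.0])]
mug [(0.89, [130.0, 234.0, 168.0, 260.0]), (0.65, [84.0, 173.0, 118.0, 201.0])]
tape [(0.5, [396.0, 142.0, 420.0, 168.0])]
spray [(0.9, [413.0, 203.0, 438.0, 216.0])]
insert [(0.77, [131.0, 133.0, 180.0, 158.0])]
wrist 59.97597159075515 255.267538102173 188.51884320133007 [ 0.21905909 -0.50924121  0.37331294] [ 2.87993621e+00  1.82988650e-04 -1.28393405e+00] 3
board []
coaster []
mug []
tape []
spray []
insert []
```

View pics/a_top.png

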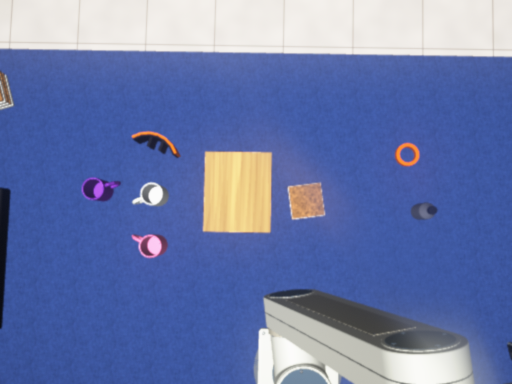

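View pics/a_side.png

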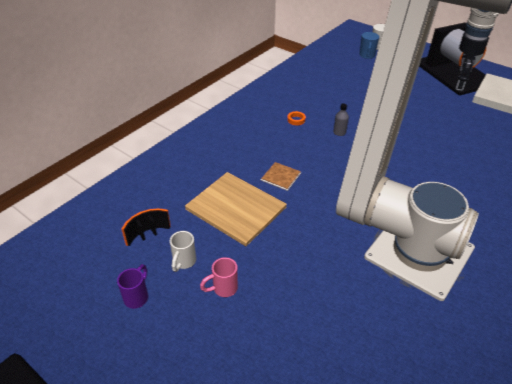

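The candidates shaped like the mug in the top view are white (150,194), pink (150,245) and purple (95,188). The white one fits. I'll measure positions and check an enlarged crop.

```bash
cat > h.py <<'E'
from plant import status,get_image,models,bot,job_done
import cv2,numpy as np
from scipy.spatial.transform import Rotation as R
def cloud(p):
    H,W=p["z_map"].shape;f=H/2/np.tan(np.radians(p["fovy"])/2)
    v,u=np.mgrid[:H,:W];z=p["z_map"]
    c=np.stack([(u-p["cx"])/f*z,(v-p["cy"])/f*z,z],-1)
    return c@R.from_euler("xyz",p["orientation"]).as_matrix().T+np.array(p["eye"])
def rect(P):
    (c,s,a)=cv2.minAreaRect((P[:,:2]*1000).astype(np.float32));return np.round(c,1),np.round(s,1),round(a,1)
def save(n,im,crop=None,k=1):
    if crop: l,t,r,b=crop; im=im[t:b,l:r]
    im=cv2.resize(im,None,fx=k,fy=k,interpolation=cv2.INTER_CUBIC);cv2.imwrite(f"pics/{n}.png",im[:,:,::-1])
def proj(p,X):
    H=384;f=H/2/np.tan(np.radians(p["fovy"])/2)
    c=(np.array(X)-np.array(p["eye"]))@R.from_euler("xyz",p["orientation"]).as_matrix()
    return np.stack([c[...,0]/c[...,2]*f+p["cx"],c[...,1]/c[...,2]*f+p["cy"]],-1)
E
python3 - <<'E'
from h import *
for n in("top","side"):
    p=get_image(n);C=cloud(p)
    print(n,"bench z",np.round([C[100,250],C[300,150],C[150,350]],3).tolist())
    for o in("board","coaster","mug","tape","spray","insert"):
        for r in models.cut_out(p,o)[:3]:
            m=cv2.erode(r["region"].astype(np.uint8),np.ones((2,2)))>0
            m=r["region"]&(p["z_map"]>0);P=C[m]
            print(o,round(r["score"],2),np.round(r["bbox"]),"n",len(P),"z",np.round(np.percentile(P[:,2],[5,50,95]),3),rect(P),p["frame"][m].mean(0).round())
    if n=="top": save("b_top",p["frame"],(70,110,350,270),2.8)
E
```

```text
top bench z [[0.798, 0.159, -0.004], [0.186, 0.44, 0.002], [0.65, -0.148, -0.002]]
coaster 0.97 [290. 186. 326. 217.] n 1025 z [0.003 0.008 0.012] (array([492.4, -17. ]), array([96.2, 98.1]), 8.5) [197. 149. 119.]
mug 0.66 [133. 183. 170. 204.] n 523 z [0.001 0.035 0.085] (array([497.6, 441.1]), array([87.8, 59.5]), 85.9) [183. 184. 187.]
mug 0.65 [ 84. 177. 119. 200.] n 642 z [0.002 0.045 0.084] (array([513.5, 596.1]), array([ 69.1, 114.5]), 46.4) [ 93.  53. 141.]
tape 0.63 [398. 143. 420. 168.] n 240 z [0.005 0.018 0.023] (array([ 637.4, -313.5]), array([66.2, 66. ]), 78.7) [229. 128.  65.]
spray 0.62 [410. 199. 436. 217.] n 358 z [0.013 0.078 0.12 ] (array([ 469.8, -347. ]), array([48.5, 42.4]), 2.0) [ 74.  81. 112.]
spray 0.58 [288. 186. 328. 220.] n 1140 z [0.002 0.008 0.012] (array([493.4, -15.6]), array([103.1, 104.7]), 10.9) [194. 150. 124.]
insert 0.7 [132. 129. 180. 155.] n 531 z [0.001 0.058 0.072] (array([655.7, 433.7]), array([151.7,  43.3]), 70.6) [99. 70. 66.]
side bench z [[0.864, -0.317, -0.007], [0.474, 0.581, -0.003], [0.383, -0.281, -0.002]]
board 0.61 [189. 174. 
[... 714 characters left out ...]
array([ 75.5, 113.2]), 11.5) [64. 25. 94.]
tape 0.7 [290. 113. 307. 123.] n 180 z [-0.002  0.014  0.02 ] (array([ 646.5, -322. ]), array([ 66.3, 106.3]), 46.5) [176.  80.  31.]
tape 0.55 [262. 160. 303. 191.] n 676 z [0.    0.006 0.011] (array([494. , -21.6]), array([106.9, 122.2]), 8.4) [163. 116.  83.]
spray 0.59 [335. 104. 350. 135.] n 336 z [0.004 0.06  0.114] (array([ 497. , -405.5]), array([ 45.7, 187.8]), 28.2) [66. 64. 74.]
insert 0.72 [124. 206. 168. 243.] n 1092 z [-0.001  0.041  0.069] (array([681.6, 411.5]), array([155.6, 119.5]), 73.0) [39. 25. 24.]
insert 0.58 [186. 173. 287. 246.] n 4054 z [0.006 0.016 0.02 ] (array([518.9, 184.5]), array([260.5, 220. ]), 1.5) [201. 156. 104.]
```

View pics/b_top.png

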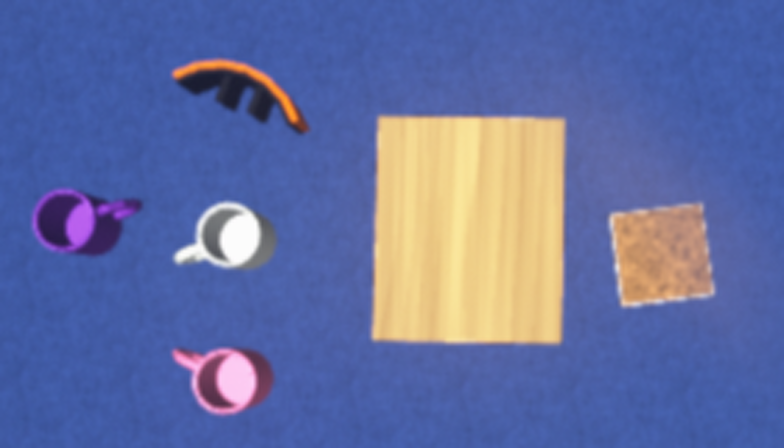

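White mug confirmed at crop pixel (233,235), with its handle pointing left and slightly down (+y, a little -x). The purple and pink look-alikes are rejected. Now the exact geometry.

```bash
python3 - <<'E'
from h import *
p=get_image("top");C=cloud(p);f=p["frame"].astype(int)
hsv=cv2.cvtColor(p["frame"],cv2.COLOR_RGB2HSV)
nb=~((hsv[...,0]>100)&(hsv[...,0]<135)&(hsv[...,1]>90))
def blob(cu,cv):
    n,l=cv2.connectedComponents(nb.astype(np.uint8));return l==l[cv,cu]
def plane(m,h):  # intersect rays with z=h
    H=384;F=H/2/np.tan(np.radians(p["fovy"])/2);v,u=np.nonzero(m)
    d=np.stack([(u-p["cx"])/F,(v-p["cy"])/F,np.ones(len(u))],-1)@R.from_euler("xyz",p["orientation"]).as_matrix().T
    e=np.array(p["eye"]);return e+d*((h-e[2])/d[:,2])[:,None]
for n,c,h in(("board",(237,192),.018),("coaster",(307,201),.009)):
    m=blob(*c);P=plane(m,h);Q=C[m];print(n,m.sum(),rect(P),rect(Q),"mean",P.mean(0).round(4),Q.mean(0).round(4))
    print(np.round(cv2.boxPoints(cv2.minAreaRect((P[:,:2]*1000).astype(np.float32))),1).tolist())
m=blob(152,194);Q=C[m];r=Q[Q[:,2]>.079];print("mug rim",len(r),cv2.minEnclosingCircle((r[:,:2]*1000).astype(np.float32)))
hd=Q[(Q[:,2]>.02)&(Q[:,1]>.462)];print("handle",len(hd),hd.mean(0))
E
```

```text
board 5672 (array([514.7, 189.2]), array([245.1, 205.7]), 0.5) (array([516.7, 190.6]), array([249.4, 209.1]), 0.4) mean [0.514  0.1889 0.018 ] [0.5137 0.1887 0.0211]
[[391.29998779296875, 291.0], [393.0, 85.30000305175781], [638.0999755859375, 87.30000305175781], [636.4000244140625, 293.0]]
coaster 1237 (array([493.3, -16.1]), array([105.2, 104.8]), 8.5) (array([485.3,  24.7]), array([111.2, 195. ]), 11.9) mean [ 0.4932 -0.0161  0.009 ] [ 0.4925 -0.0154  0.0166]
[[433.5, 28.0], [449.1000061035156, -75.69999694824219], [553.0999755859375, -60.099998474121094], [537.5, 43.599998474121094]]
mug rim 104 ((498.34814453125, 429.6772766113281), 32.46537399291992)
handle 54 [0.47852548 0.47624345 0.05468166]
```

```bash
python3 -m handwheel '[[0,0,0,0,0,8],[0,0,0,0,0,0]]' 0 30
```

```text
time_s: 2.0
ee_pos: [0.1561, -0.5274, 0.2563]
tcp_rot: [-3.142, 0.0, 0.146]
wrist_force: [-0.4, 0.2, 0.1]
opening: 0.693
```

```bash
python3 -m handwheel '[[0,0,0,0,0,-8.5],[0,0,0,0,0,-8.5],[0,0,0,0,0,-8.5],[0,0,0,0,0,-8.5],[0,0,0,0,0,-8.5],[0,0,0,0,0,-8.5],[0,0,0,0,0,-8.5],[0,0,0,0,0,-8.5]]'; python3 -m handwheel '[[0,0,0,0,0,-8],[0,0,0,0,0,-5.6],[0.03,0.04,0,0,0,0],[0.03,0.04,0,0,0,0],[0,0,0,0,0,0]]'
```

```text
time_s: 2.8
ee_pos: [0.1561, -0.5274, 0.2563]
tcp_rot: [3.142, -0.0, 1.345]
wrist_force: [-0.2, -0.7, 0.2]
opening: 0.498
time_s: 3.3
ee_pos: [0.2393, -0.4641, 0.2567]
tcp_rot: [3.14, -0.001, 1.581]
wrist_force: [-0.3, 0.1, 0.6]
opening: 0.502
```

```bash
python3 -m handwheel '[[0.035,0.032,0,0,0,0],[0.035,0.032,0,0,0,0],[0.035,0.032,0,0,0,0],[0.035,0.032,0,0,0,0],[0.035,0.032,0,0,0,0],[0.035,0.032,0,0,0,0],[0.035,0.032,0,0,0,0],[0.035,0.032,0,0,0,0]]'; python3 -m handwheel '[[0.035,0,0.03,0,0,0],[0.035,0,0.04,0,0,0],[0,0,0.04,0,0,0],[0,0,0.04,0,0,0],[0,0,0.03,0,0,0],[0,0,0,0,0,0]]'
```

```text
time_s: 4.1
ee_pos: [0.4926, -0.1855, 0.2565]
tcp_rot: [3.141, 0.0, 1.576]
wrist_force: [0.9, -0.4, 0.2]
opening: 0.5
time_s: 4.7
ee_pos: [0.4894, -0.1182, 0.0754]
tcp_rot: [-3.136, -0.003, 1.575]
wrist_force: [-0.7, 0.8, 0.1]
opening: 0.502
```

```bash
python3 -m handwheel '[[0,0.006,0.02,0,0,0],[0,0,0.01,0,0,0],[0,0,0.005,0,0,0],[0,0,0,0,0,0]]'; python3 - <<'E'
from h import *
p=get_image("side");save("c_side",p["frame"],(190,100,350,220),5)
p=get_image("wrist");save("c_wrist",p["frame"],None,1)
print(status.observe()["ee_pos"],bot.finger_overhang)
E
```

```text
time_s: 5.1
ee_pos: [0.4974, -0.119, 0.044]
tcp_rot: [-3.141, -0.0, 1.573]
wrist_force: [-0.3, 0.5, -0.5]
opening: 0.505
[ 0.49771696 -0.11914062  0.04451072] 0.025
```

View pics/c_side.png

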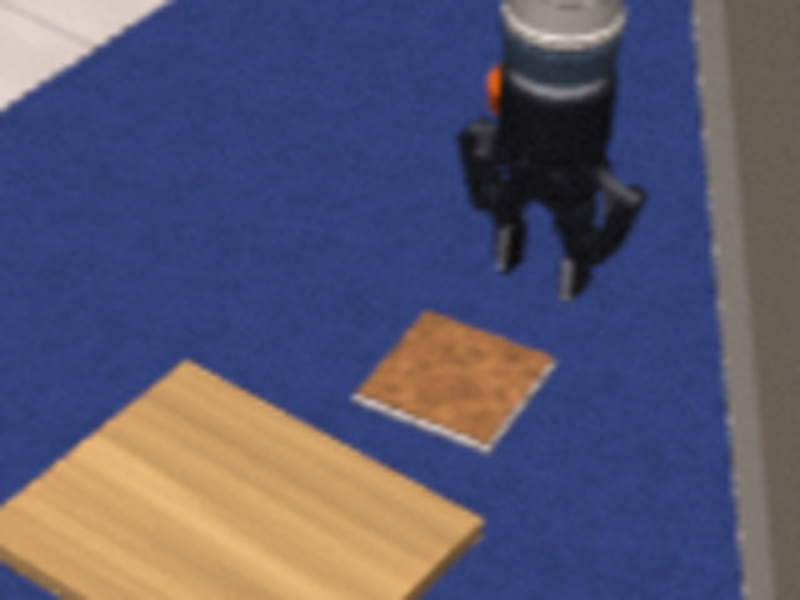

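View pics/c_wrist.png

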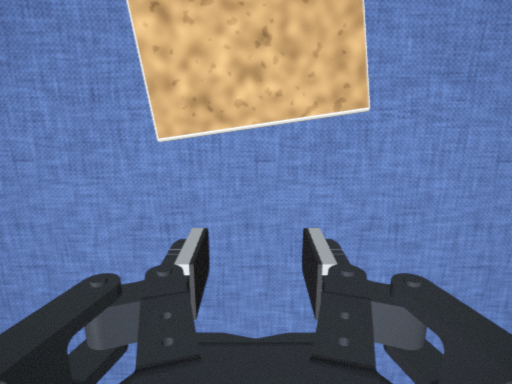

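Wrist view: the coaster's near edge runs (158,140)-(370,108), with both fingers, at x≈205 and x≈305, behind it. Next, lower to feel for the bench.

```bash
python3 -m handwheel '[[0,0,0.006,0,0,0],[0,0,0.006,0,0,0],[0,0,0,0,0,0]]'; for i in 1 ; do python3 -m handwheel '[[0,0,0.003,0,0,0],[0,0,0,0,0,0]]';  python3 -m handwheel '[[0,0,0.003,0,0,0],[0,0,0,0,0,0]]';python3 -m handwheel '[[0,0,0.002,0,0,0],[0,0,0,0,0,0]]'; done
```

```text
time_s: 5.5
ee_pos: [0.497, -0.1187, 0.0309]
tcp_rot: [-3.141, -0.0, 1.572]
wrist_force: [0.2, -1.1, 0.5]
opening: 0.497
time_s: 5.7
ee_pos: [0.4973, -0.1189, 0.0283]
tcp_rot: [-3.141, -0.0, 1.572]
wrist_force: [0.2, 0.4, -0.6]
opening: 0.5
time_s: 5.9
ee_pos: [0.4973, -0.1189, 0.0254]
tcp_rot: [-3.141, -0.0, 1.572]
wrist_force: [0.6, 0.1, 1.2]
opening: 0.501
time_s: 6.1
ee_pos: [0.4974, -0.1189, 0.0234]
tcp_rot: [-3.141, -0.0, 1.572]
wrist_force: [-0.7, -0.8, 0.5]
opening: 0.496
```

```bash
python3 -m handwheel '[[0,0,0.002,0,0,0],[0,0,0,0,0,0]]';  python3 -m handwheel '[[0,0,0.0015,0,0,0],[0,0,0,0,0,0]]'
```

```text
time_s: 6.3
ee_pos: [0.4975, -0.1189, 0.0231]
tcp_rot: [3.141, 0.001, 1.572]
wrist_force: [-5.6, 2.3, 21.4]
opening: 0.5
time_s: 6.5
ee_pos: [0.4976, -0.1189, 0.023]
tcp_rot: [3.14, 0.001, 1.573]
wrist_force: [-11.3, 3.8, 40.4]
opening: 0.503
```

```bash
python3 -m handwheel '[[0,0,-0.0055,0,0,0],[0.02,0,0,0,0,0],[0.012,0,0,0,0,0],[0.008,0,0,0,0,0],[0.008,0,0,0,0,0],[0.008,0,0,0,0,0],[0.008,0,0,0,0,0],[0.008,0,0,0,0,0]]';  python3 -m handwheel '[[0.006,0,0,0,0,0],[0.004,0,0,0,0,0],[0.002,0,0,0,0,0],[0,0,0,0,0,0]]'; python3 - <<'E'
from h import *
p=get_image("wrist");save("d_wrist",p["frame"],None,1)
p=get_image("side");save("d_side",p["frame"],(190,100,350,220),5)
E
```

```text
time_s: 7.3
ee_pos: [0.4974, -0.0463, 0.0256]
tcp_rot: [-3.141, -0.0, 1.572]
wrist_force: [-0.7, 0.2, -0.8]
opening: 0.501
time_s: 7.7
ee_pos: [0.4974, -0.0347, 0.0256]
tcp_rot: [-3.142, -0.0, 1.573]
wrist_force: [0.4, -0.6, -0.2]
opening: 0.498
```

View pics/d_wrist.png

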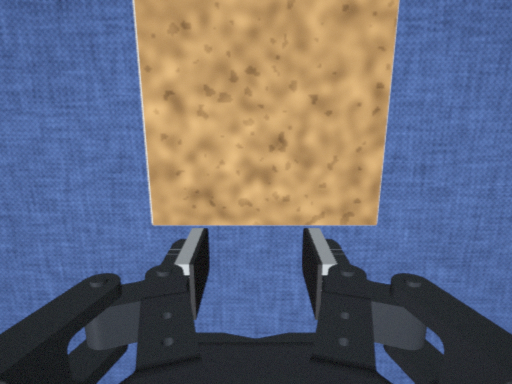

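View pics/d_side.png

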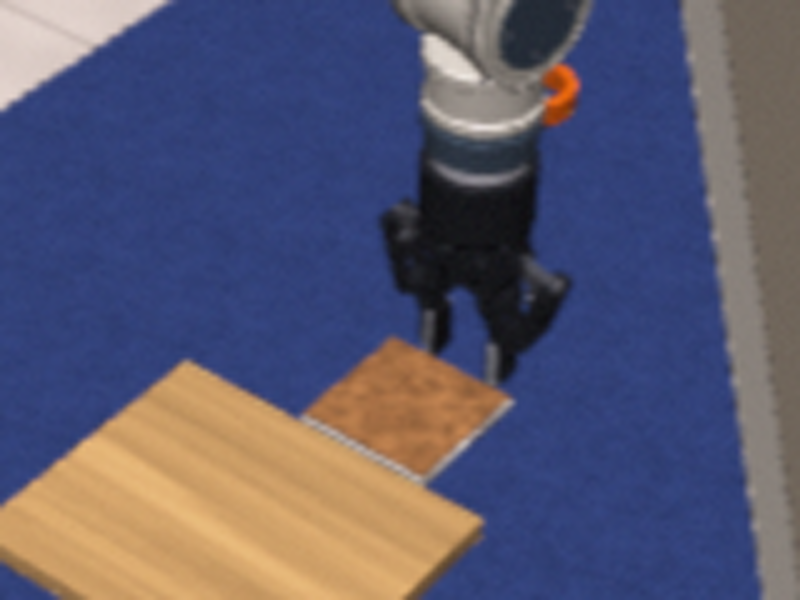

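The coaster is squared up (near edge level at row 225 in the wrist view). Now push it onto the wall.

```bash
python3 -m handwheel '[[0.004,0,0,0,0,0],[0.003,0,0,0,0,0],[0,0,0,0,0,0]]';  python3 -m handwheel '[[0.002,0,0,0,0,0],[0,0,0,0,0,0]]';python3 -m handwheel '[[0.002,0,0,0,0,0],[0,0,0,0,0,0]]'
```

```text
time_s: 8.1
ee_pos: [0.4973, -0.0276, 0.0257]
tcp_rot: [-3.142, -0.0, 1.573]
wrist_force: [-0.1, 0.4, 0.1]
opening: 0.496
time_s: 8.3
ee_pos: [0.4973, -0.0257, 0.0257]
tcp_rot: [3.142, -0.0, 1.573]
wrist_force: [0.4, -0.4, -0.2]
opening: 0.502
time_s: 8.5
ee_pos: [0.4973, -0.0238, 0.0257]
tcp_rot: [-3.142, -0.0, 1.572]
wrist_force: [0.4, -0.8, 0.2]
opening: 0.503
```

```bash
python3 -m handwheel '[[0.0015,0,0,0,0,0],[0,0,0,0,0,0]]';  python3 -m handwheel '[[0.0015,0,0,0,0,0],[0,0,0,0,0,0]]';python3 -m handwheel '[[0.001,0,0,0,0,0],[0,0,0,0,0,0]]'
```

```text
time_s: 8.7
ee_pos: [0.4973, -0.0223, 0.0257]
tcp_rot: [3.142, -0.0, 1.572]
wrist_force: [-0.2, 0.6, -0.6]
opening: 0.499
time_s: 8.9
ee_pos: [0.4977, -0.0213, 0.0258]
tcp_rot: [3.141, 0.001, 1.572]
wrist_force: [0.5, -4.7, 0.5]
opening: 0.497
time_s: 9.1
ee_pos: [0.4977, -0.0211, 0.0258]
tcp_rot: [3.141, 0.003, 1.572]
wrist_force: [1.2, -7.7, 0.4]
opening: 0.5
```

```bash
python3 -m handwheel '[[0.0005,0,-0.002,0,0,0],[0.0002,0,-0.002,0,0,0],[0,0,0,0,0,0]]';  python3 -m handwheel '[[0.0003,0,-0.003,0,0,0],[0.0004,0,-0.003,0,0,0],[0,0,0,0,0,0]]'; python3 - <<'E'
from h import *
p=get_image("wrist");save("e_wrist",p["frame"],None,1)
p=get_image("side");save("e_side",p["frame"],(190,100,350,220),5)
E
```

```text
time_s: 9.4
ee_pos: [0.4978, -0.0208, 0.0301]
tcp_rot: [3.141, 0.004, 1.571]
wrist_force: [-0.3, -11.5, 0.9]
opening: 0.499
time_s: 9.7
ee_pos: [0.4978, -0.0203, 0.0362]
tcp_rot: [3.141, 0.004, 1.571]
wrist_force: [-1.2, -11.0, 0.9]
opening: 0.498
```

View pics/e_wrist.png

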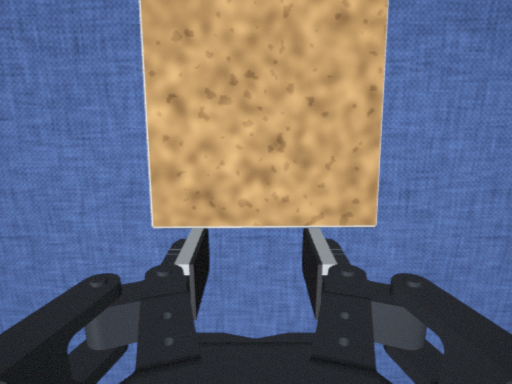

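View pics/e_side.png

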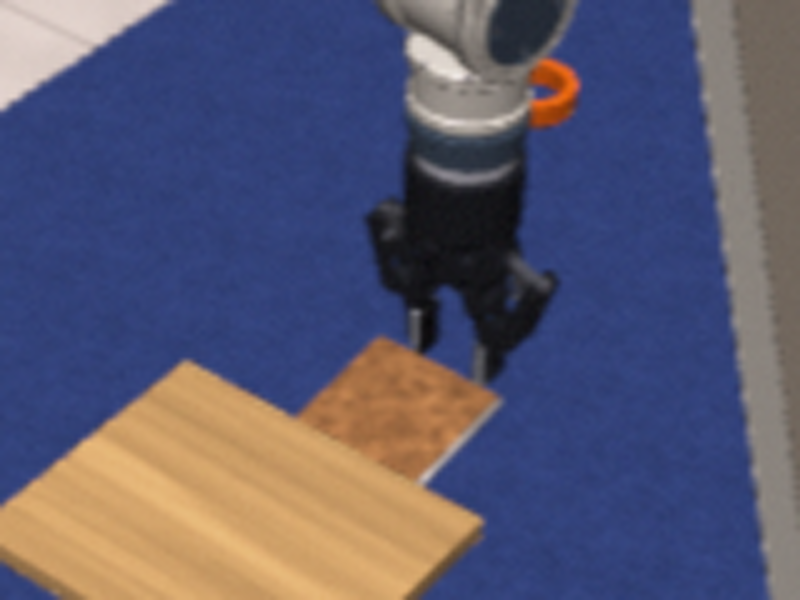

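The friction lift works, but the fingertip sits on the middle of the end face. I'll set the coaster back down and lower the tips to the bench, so the coaster's lower corner rides on the finger face instead.

```bash
python3 -m handwheel '[[-0.0004,0,0.004,0,0,0],[-0.0003,0,0.004,0,0,0],[-0.0002,0,0.003,0,0,0],[-0.003,0,0,0,0,0],[0,0,0.0018,0,0,0],[0,0,0,0,0,0]]'
```

```text
time_s: 10.4
ee_pos: [0.4973, -0.0224, 0.0232]
tcp_rot: [3.141, -0.0, 1.572]
wrist_force: [-0.8, -2.9, 6.4]
opening: 0.497
```

```bash
python3 -m handwheel '[[0.002,0,-0.0004,0,0,0],[0.001,0,0,0,0,0],[0,0,0,0,0,0]]'; python3 -m handwheel '[[0.0003,0,-0.003,0,0,0],[0.0003,0,-0.003,0,0,0],[0.0003,0,-0.003,0,0,0],[0,0,0,0,0,0]]'; python3 - <<'E'
from h import *
p=get_image("wrist");save("f_wrist",p["frame"],None,1)
p=get_image("side");save("f_side",p["frame"],(190,100,350,220),5)
E
```

```text
time_s: 10.7
ee_pos: [0.4974, -0.0212, 0.0233]
tcp_rot: [-3.141, 0.005, 1.571]
wrist_force: [-1.6, -13.4, -0.4]
opening: 0.499
time_s: 11.1
ee_pos: [0.4974, -0.0207, 0.0326]
tcp_rot: [-3.141, 0.005, 1.571]
wrist_force: [-2.2, -16.4, 1.1]
opening: 0.496
```

View pics/f_wrist.png

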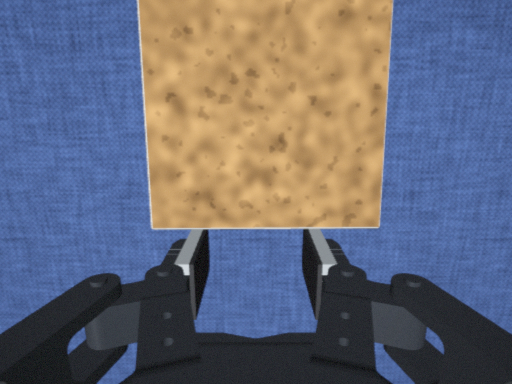

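View pics/f_side.png

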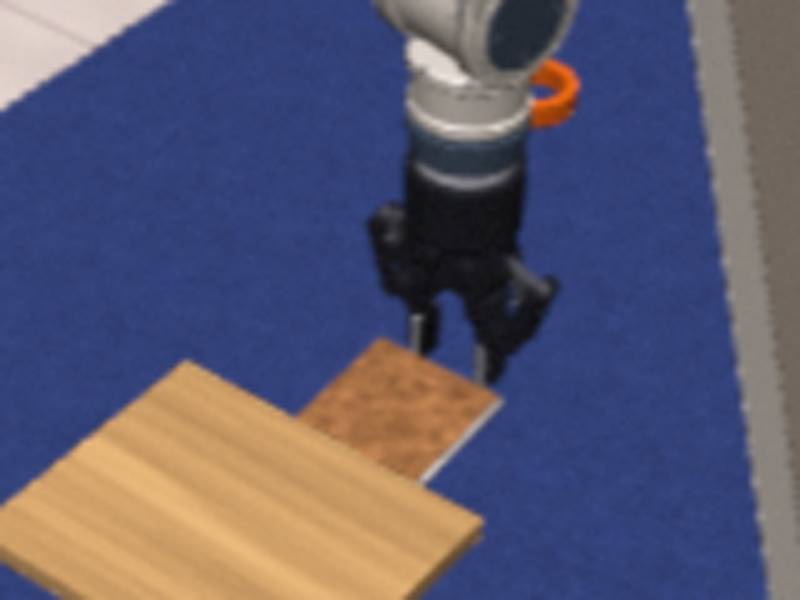

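```bash
python3 -m handwheel '[[0.0004,0,-0.004,0,0,0],[0.0007,0,-0.004,0,0,0],[0.0008,0,-0.004,0,0,0],[0.001,0,-0.004,0,0,0],[0,0,0,0,0,0]]'; python3 -m handwheel '[[0.0012,0,-0.004,0,0,0],[0.0014,0,-0.004,0,0,0],[0,0,0,0,0,0]]'; python3 - <<'E'
from h import *
p=get_image("wrist");save("g_wrist",p["frame"],None,1)
p=get_image("side");save("g_side",p["frame"],(190,100,350,220),5)
E
```

```text
time_s: 11.7
ee_pos: [0.4975, -0.018, 0.049]
tcp_rot: [3.141, 0.006, 1.571]
wrist_force: [-3.1, -17.2, 2.3]
opening: 0.501
time_s: 12.0
ee_pos: [0.4975, -0.0156, 0.0572]
tcp_rot: [3.141, 0.007, 1.571]
wrist_force: [-3.4, -19.1, 7.2]
opening: 0.503
```

View pics/g_wrist.png

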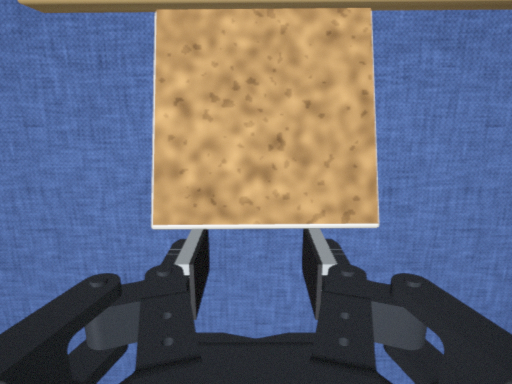

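View pics/g_side.png

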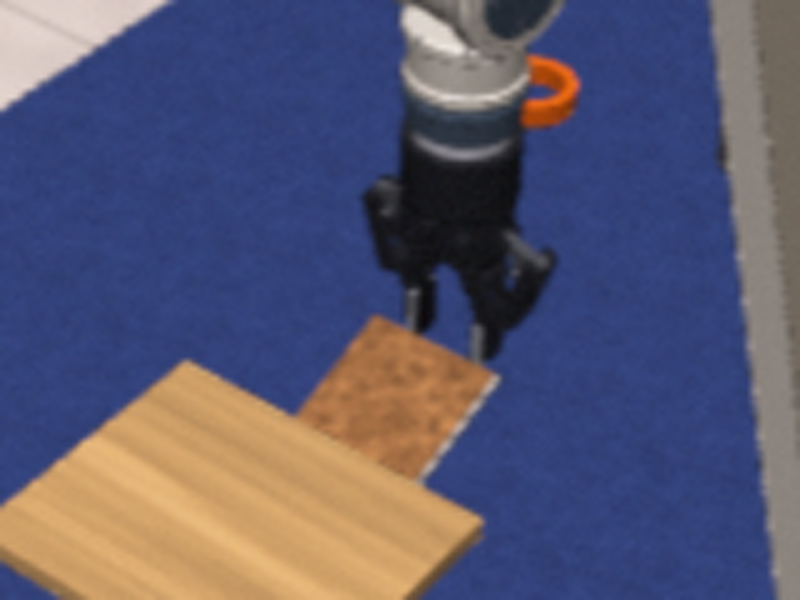

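```bash
python3 -m handwheel '[[0.0016,0,-0.0041,0,0,0],[0.0018,0,-0.004,0,0,0],[0.0019,0,-0.0039,0,0,0],[0.002,0,-0.0038,0,0,0],[0,0,0,0,0,0]]'; python3 -m handwheel '[[0.0022,0,-0.0036,0,0,0],[0.0024,0,-0.0034,0,0,0],[0.0025,0,-0.0032,0,0,0],[0.0027,0,-0.003,0,0,0],[0,0,0,0,0,0]]';python3 - <<'E'
from h import *
p=get_image("wrist");save("i_wrist",p["frame"],None,1)
p=get_image("side");save("i_side",p["frame"],(190,100,350,220),5)
E
```

```text
time_s: 12.6
ee_pos: [0.4976, -0.0081, 0.0733]
tcp_rot: [3.141, 0.006, 1.571]
wrist_force: [-2.9, -18.5, 9.8]
opening: 0.5
time_s: 13.1
ee_pos: [0.4978, 0.001, 0.087]
tcp_rot: [3.14, 0.008, 1.571]
wrist_force: [-5.8, -22.2, 15.7]
opening: 0.5
```

View pics/i_wrist.png

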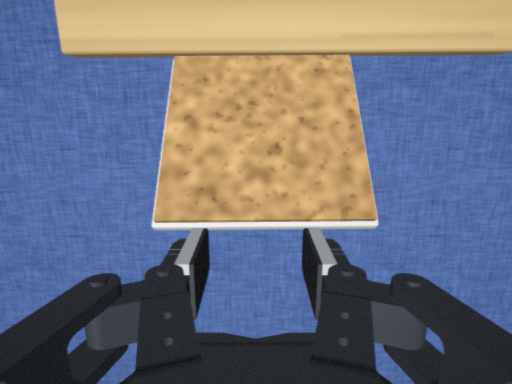

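View pics/i_side.png

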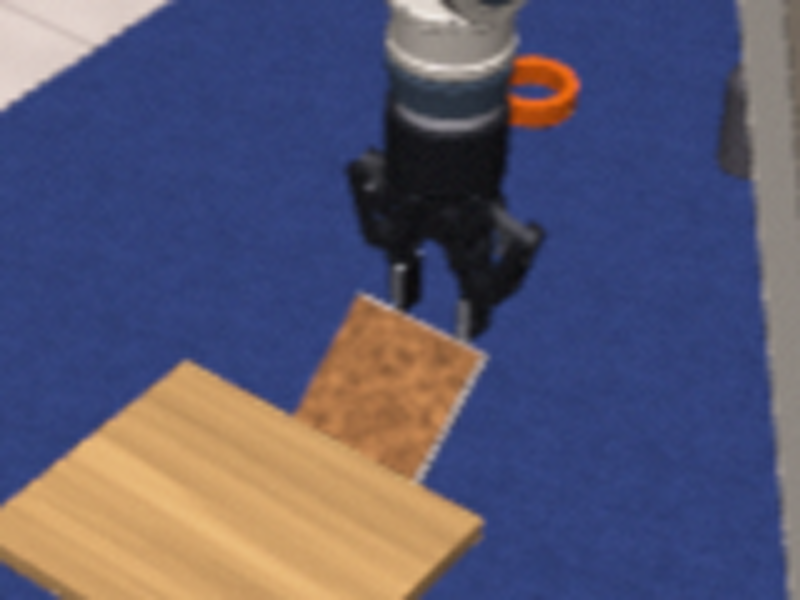

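```bash
python3 -m handwheel '[[0.0024,0,-0.0022,0,0,0],[0.0026,0,-0.002,0,0,0],[0,0,0,0,0,0]]'; python3 -m handwheel '[[0.0028,0,-0.002,0,0,0],[0.003,0,-0.002,0,0,0],[0,0,0,0,0,0]]';python3 - <<'E'
from h import *
p=get_image("side");save("j_side",p["frame"],(190,100,350,220),5)
E
```

```text
time_s: 13.5
ee_pos: [0.498, 0.0052, 0.0917]
tcp_rot: [3.139, 0.01, 1.57]
wrist_force: [-7.1, -26.0, 22.5]
opening: 0.506
time_s: 13.8
ee_pos: [0.4982, 0.0102, 0.0964]
tcp_rot: [3.138, 0.012, 1.57]
wrist_force: [-9.8, -30.6, 30.4]
opening: 0.506
```

View pics/j_side.png

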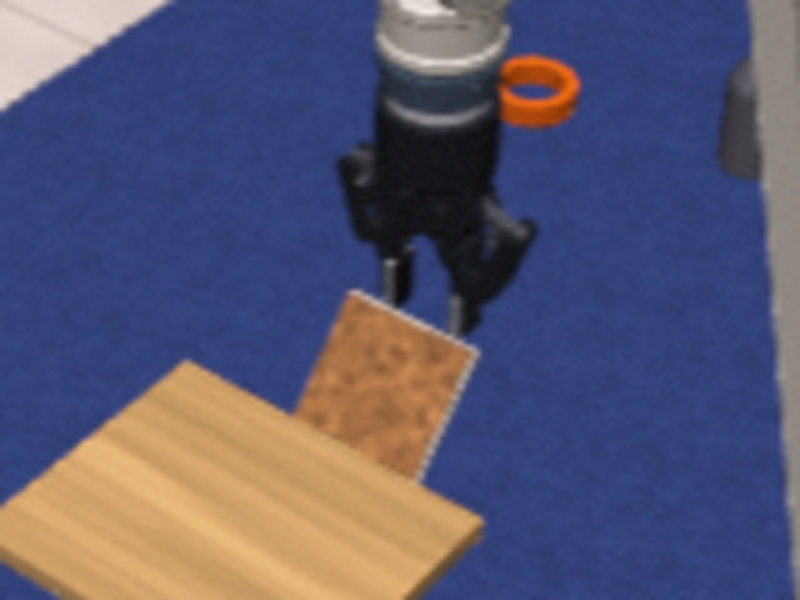

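```bash
python3 -m handwheel '[[-0.001,0,-0.0025,0,0,0],[0.0022,0,-0.0018,0,0,0],[0.0022,0,-0.0018,0,0,0],[0,0,0,0,0,0]]'; python3 -m handwheel '[[0.0034,0,-0.0026,0,0,0],[0.0034,0,-0.0026,0,0,0],[0,0,0,0,0,0]]';python3 - <<'E'
from h import *
p=get_image("side");save("k_side",p["frame"],(190,100,350,220),5)
p=get_image("wrist");save("k_wrist",p["frame"],None,1)
E
```

```text
time_s: 14.25
ee_pos: [0.4981, 0.0157, 0.1017]
tcp_rot: [3.139, 0.007, 1.571]
wrist_force: [-5.6, -18.3, 22.4]
opening: 0.496
time_s: 14.55
ee_pos: [0.4982, 0.0231, 0.1071]
tcp_rot: [3.138, 0.006, 1.571]
wrist_force: [-3.8, -16.2, 22.2]
opening: 0.501
```

View pics/k_side.png

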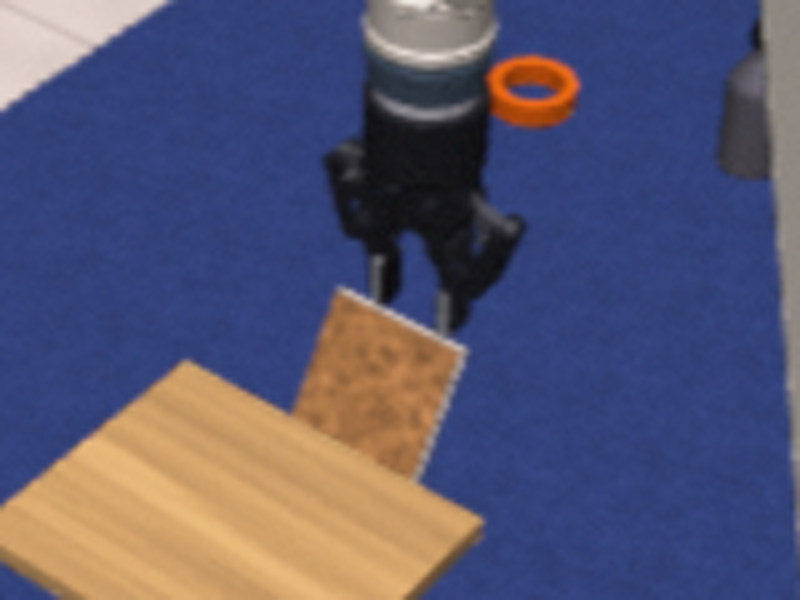

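View pics/k_wrist.png

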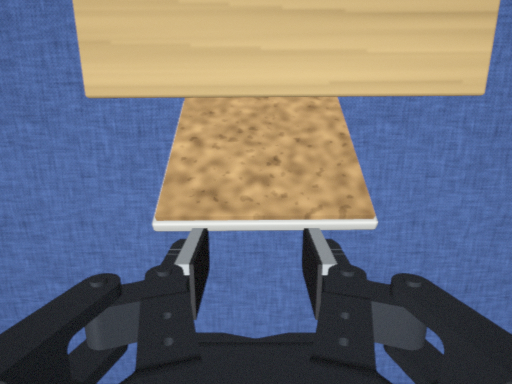

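```bash
python3 -m handwheel '[[0.0034,0,-0.0026,0,0,0],[0.0037,0,-0.0022,0,0,0],[0.0038,0,-0.002,0,0,0],[0,0,0,0,0,0]]'; python3 -m handwheel '[[0.004,0,-0.0018,0,0,0],[0.004,0,-0.0015,0,0,0],[0,0,0,0,0,0]]';python3 - <<'E'
from h import *
p=get_image("side");save("l_side",p["frame"],(190,100,350,220),5)
p=get_image("wrist");save("l_wrist",p["frame"],None,1)
E
```

```text
time_s: 15.05
ee_pos: [0.4982, 0.0351, 0.1137]
tcp_rot: [3.138, 0.003, 1.572]
wrist_force: [-3.7, -9.2, 20.8]
opening: 0.496
time_s: 15.35
ee_pos: [0.4982, 0.0435, 0.117]
tcp_rot: [3.138, 0.002, 1.572]
wrist_force: [-3.1, -7.4, 20.6]
opening: 0.499
```

View pics/l_side.png

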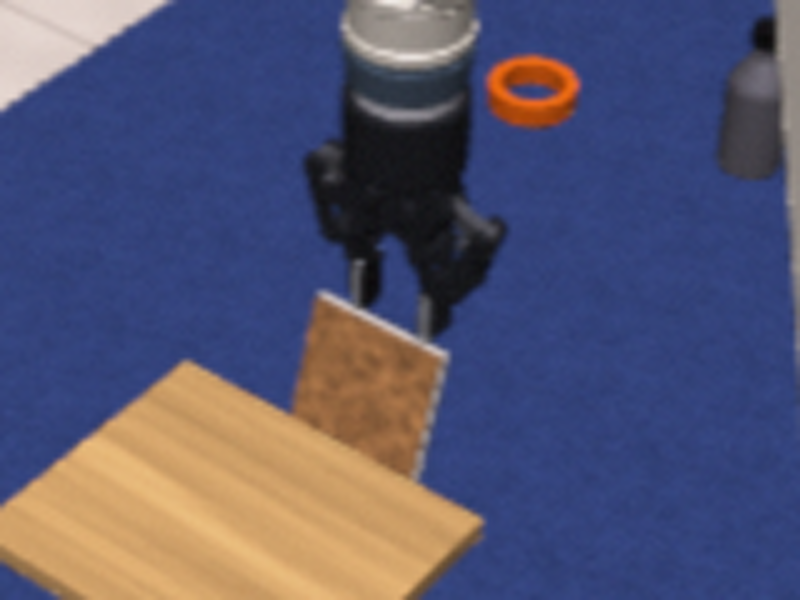

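View pics/l_wrist.png

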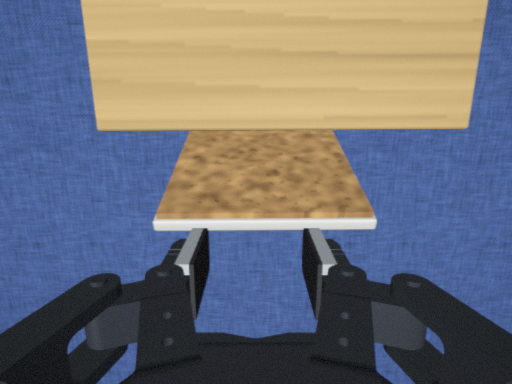

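```bash
python3 -m handwheel '[[0.004,0,-0.0014,0,0,0],[0.004,0,-0.0012,0,0,0],[0,0,0,0,0,0]]'; python3 -m handwheel '[[0.004,0,-0.001,0,0,0],[0.004,0,-0.0007,0,0,0],[0,0,0,0,0,0]]';python3 - <<'E'
from h import *
p=get_image("side");save("m_side",p["frame"],(190,100,350,220),5)
p=get_image("wrist");save("m_wrist",p["frame"],None,1)
E
```

```text
time_s: 15.75
ee_pos: [0.4982, 0.052, 0.1193]
tcp_rot: [3.138, 0.001, 1.572]
wrist_force: [-1.2, -4.8, 17.3]
opening: 0.499
time_s: 16.05
ee_pos: [0.4982, 0.0604, 0.1207]
tcp_rot: [3.138, -0.0, 1.573]
wrist_force: [-0.4, -2.1, 15.0]
opening: 0.5
```

View pics/m_side.png

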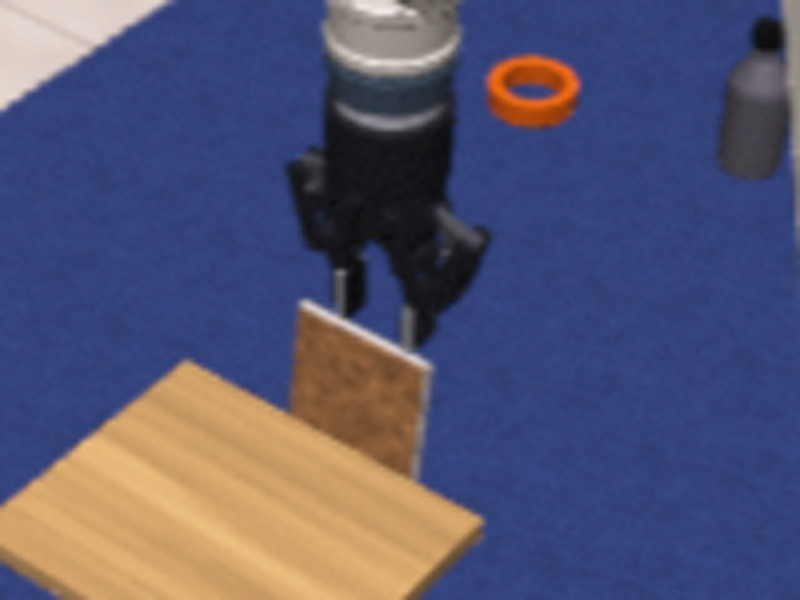

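View pics/m_wrist.png

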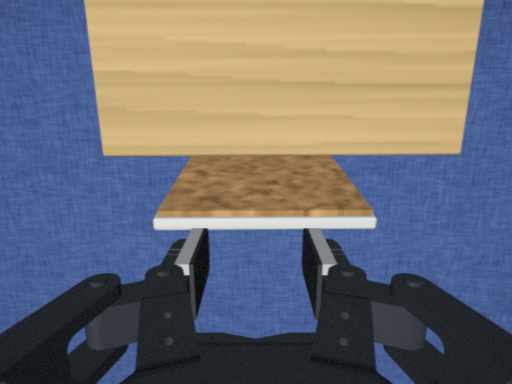

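```bash
python3 -m handwheel '[[0.004,0,-0.0009,0,0,0],[0.004,0,-0.0007,0,0,0],[0,0,0,0,0,0]]'; python3 -m handwheel '[[0.004,0,-0.0005,0,0,0],[0.003,0,-0.0002,0,0,0],[0,0,0,0,0,0]]';python3 - <<'E'
from h import *
p=get_image("side");save("n_side",p["frame"],(190,100,350,220),5)
p=get_image("wrist");save("n_wrist",p["frame"],None,1)
E
```

```text
time_s: 16.45
ee_pos: [0.4968, 0.0687, 0.1206]
tcp_rot: [-3.141, -0.001, 1.573]
wrist_force: [-0.0, 0.4, 0.0]
opening: 0.501
time_s: 16.75
ee_pos: [0.4971, 0.0754, 0.1213]
tcp_rot: [-3.141, -0.0, 1.573]
wrist_force: [0.5, 0.1, -0.4]
opening: 0.497
```

View pics/n_side.png

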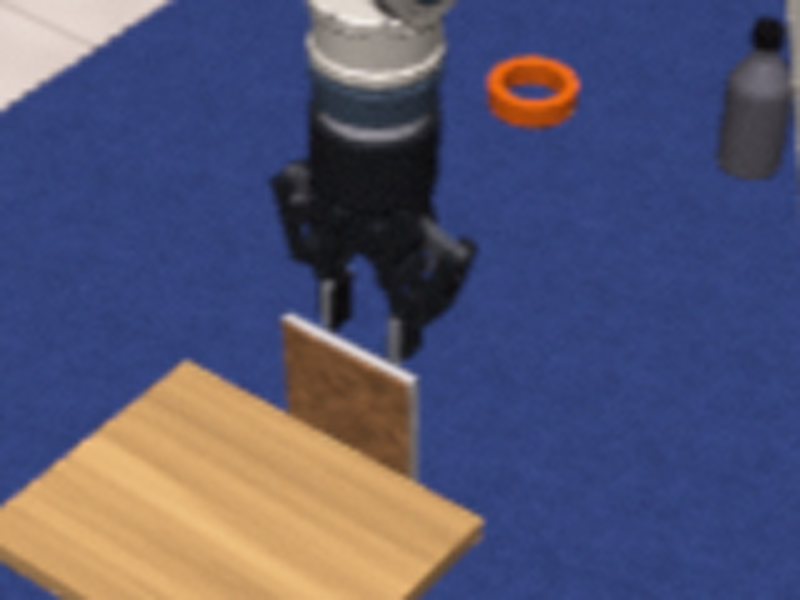

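View pics/n_wrist.png

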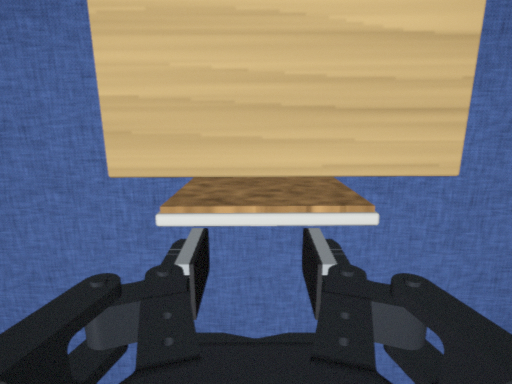

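```bash
python3 - <<'E'
from h import *
p=get_image("side");C=cloud(p)
r=models.cut_out(p,"coaster");print([(round(x["score"],2),x["bbox"]) for x in r])
m=r[0]["region"]&(p["z_map"]>0)
m=cv2.erode(m.astype(np.uint8),np.ones((3,3)))>0
P=C[m];c=np.median(P,0);d=np.linalg.norm(P-c,axis=1)<.07;P=P[d];c=P.mean(0)
u,s,v=np.linalg.svd(P-c);print(len(P),c,"normal",v[2],"std",s/np.sqrt(len(P)),P[:,2].min(),P[:,2].max())
top=P[P[:,2]>.09];print("near top y",top[:,1].mean() if len(top) else None)
p=get_image("wrist");C=cloud(p);save("n2_wrist",p["frame"],(140,160,400,300),3)
for rr in range(205,240,3): print(rr,np.round(C[rr,260],4).tolist(),np.round(C[rr,197],4).tolist())
E
```

```text
[(0.86, [249.7, 163.2, 274.1, 196.9])]
410 [0.49359449 0.09251117 0.06084545] normal [-0.01251452  0.99786549 -0.06409256] std [0.02735913 0.02214744 0.00185065] 0.02082232693933128 0.09920217073395088
near top y 0.09401219474272854
205 [0.4995, 0.0942, 0.0964] [0.4713, 0.0943, 0.0967]
208 [0.4995, 0.093, 0.097] [0.4714, 0.0932, 0.0975]
211 [0.4995, 0.0918, 0.0975] [0.4711, 0.0914, 0.0963]
214 [0.4994, 0.0911, 0.0995] [0.4715, 0.0907, 0.0986]
217 [0.4995, 0.0893, 0.0984] [0.4715, 0.0895, 0.0991]
220 [0.4995, 0.0881, 0.099] [0.4714, 0.088, 0.099]
223 [0.4995, 0.0869, 0.0997] [0.4713, 0.0866, 0.0989]
226 [0.501, 0.0461, -0.0006] [0.4526, 0.046, -0.001]
229 [0.501, 0.0441, 0.0003] [0.472, 0.0854, 0.1032]
232 [0.5011, 0.0411, -0.001] [0.4727, 0.0856, 0.1069]
235 [0.5011, 0.0384, -0.0013] [0.4732, 0.0856, 0.11]
238 [0.5011, 0.0363, -0.0004] [0.4739, 0.086, 0.1142]
```

View pics/n2_wrist.png

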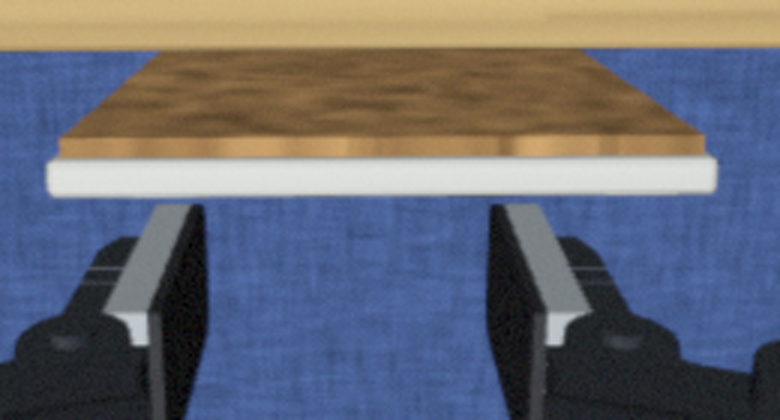

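The coaster stands on edge against the board, about 4° past vertical (top corner y≈86 mm). I'll back off, lower the fingers behind the print face and push it over.

```bash
python3 -m handwheel '[[-0.004,0,0,0,0,0],[0,0,0.01,0,0,0],[0,0,0.008,0,0,0],[0.004,0,0,0,0,0],[0.004,0,0,0,0,0],[0.004,0,0,0,0,0],[0.005,0,0,0,0,0]]'; python3 -m handwheel '[[0.005,0,0,0,0,0],[0.005,0,0,0,0,0],[0,0,0,0,0,0]]'; python3 - <<'E'
from h import *
p=get_image("side");save("o_side",p["frame"],(190,100,350,220),5)
p=get_image("wrist");save("o_wrist",p["frame"],None,1)
E
```

```text
time_s: 17.7
ee_pos: [0.4973, 0.0885, 0.1037]
tcp_rot: [3.141, -0.0, 1.573]
wrist_force: [0.4, -0.0, 0.4]
opening: 0.498
time_s: 18.0
ee_pos: [0.4971, 0.0987, 0.1036]
tcp_rot: [3.141, -0.0, 1.573]
wrist_force: [0.2, -0.1, 0.0]
opening: 0.501
```

View pics/o_side.png

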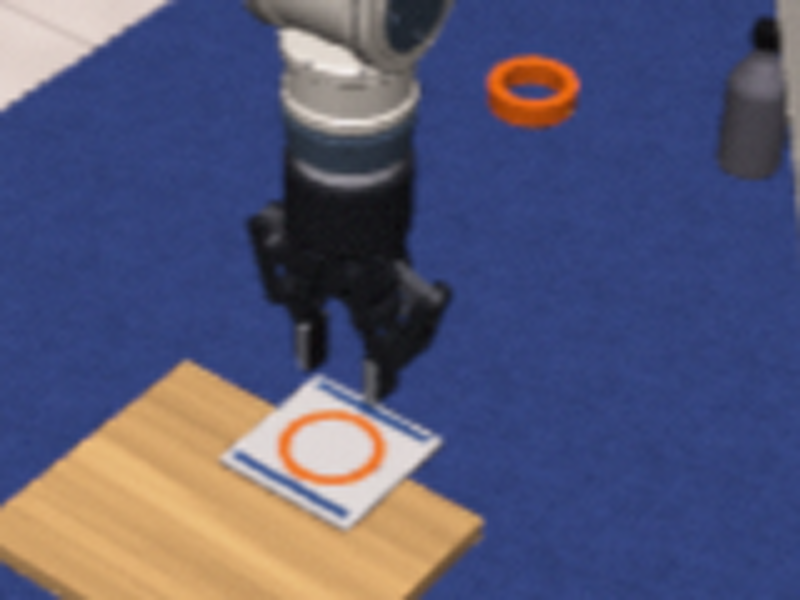

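View pics/o_wrist.png

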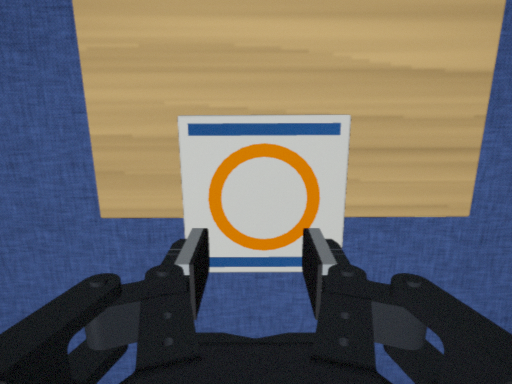

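The coaster is flipped and print up, with its near strip overhanging (wrist rows 217-272). Measure it, then slide it on.

```bash
python3 -m handwheel '[[-0.03,0,-0.02,0,0,0],[-0.04,0,-0.02,0,0,0],[-0.03,0,0,0,0,0],[0,0,0,0,0,0]]'; python3 - <<'E'
from h import *
p=get_image("wrist");save("q_wrist",p["frame"],None,1);C=cloud(p)
f=p["frame"].astype(int)
for x in (200,260,320):
    print([ (r,np.round(C[r,x],3).tolist(),f[r,x].tolist()) for r in range(0,384,12) if C[r,x,2]>.01 and C[r,x,2]<.04])
r=models.cut_out(p,"coaster");print(r[0]["score"],r[0]["bbox"]) 
m=r[0]["region"]&(C[...,2]>.015);print(rect(C[m]),np.median(C[m],0))
E
```

```text
time_s: 18.5
ee_pos: [0.4978, -0.005, 0.1441]
tcp_rot: [3.14, 0.001, 1.569]
wrist_force: [-0.0, 0.3, -1.0]
opening: 0.503
[(0, [0.464, 0.121, 0.026], [212, 213, 212]), (12, [0.463, 0.114, 0.026], [213, 213, 212]), (24, [0.463, 0.107, 0.026], [213, 215, 213]), (36, [0.463, 0.1, 0.027], [214, 215, 212]), (48, [0.462, 0.092, 0.027], [215, 216, 213]), (60, [0.462, 0.085, 0.027], [214, 216, 214]), (72, [0.462, 0.078, 0.027], [215, 217, 213]), (84, [0.461, 0.07, 0.026], [214, 217, 214]), (96, [0.461, 0.062, 0.025], [42, 92, 149])]
[(0, [0.502, 0.121, 0.026], [217, 216, 216]), (12, [0.502, 0.114, 0.027], [218, 218, 217]), (24, [0.502, 0.107, 0.027], [217, 217, 216]), (36, [0.502, 0.1, 0.027], [218, 218, 217]), (48, [0.502, 0.092, 0.028], [218, 219, 217]), (60, [0.502, 0.085, 0.027], [217, 219, 216]), (72, [0.502, 0.077, 0.026], [225, 146, 0]), (84, [0.502, 0.07, 0.027], [214, 215, 212]), (96, [0.502, 0.062, 0.027], [39, 89, 147])]
[(0, [0.54, 0.121, 0.025], [210, 211, 210]), (12, [0.54, 0.114, 0.025], [211, 212, 210]), (24, [0.54, 0.107, 0.027], [210, 212, 211]), (36, [0.54, 0.099, 0.027], [211, 214, 211]), (48, [0.541, 0.092, 0.026], [212, 213, 211]), (60, [0.541, 0.085, 0.026], [211, 214, 211]), (72, [0.542, 0.077, 0.027], [211, 213, 210]), (84, [0.542, 0.07, 0.026], [211, 213, 210]), (96, [0.542, 0.062, 0.026], [38, 91, 152])]
0.67 [180.3, 0.0, 340.4, 108.0]
(array([502.2,  88.1]), array([101.5,  66.4]), 0.3) [0.50225232 0.08983742 0.02655987]
```

View pics/q_wrist.png

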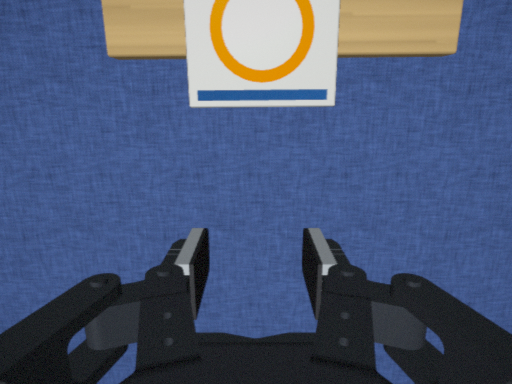

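```bash
python3 -m handwheel '[[0,0.004,0.03,0,0,0],[0,0,0.04,0,0,0],[0,0,0.03,0,0,0],[0.02,0,0,0,0,0],[0.02,0,0,0,0,0],[0.008,0,0,0,0,0],[0.008,0,0,0,0,0],[0,0,0,0,0,0]]';python3 -m handwheel '[[0.008,0,0,0,0,0],[0.008,0,0,0,0,0],[0.008,0,0,0,0,0],[0.008,0,0,0,0,0],[0.006,0,0,0,0,0],[0.004,0,0,0,0,0],[0,0,0,0,0,0]]'; python3 - <<'E'
from h import *
p=get_image("wrist");save("r_wrist",p["frame"],None,1)
p=get_image("side");save("r_side",p["frame"],(190,100,350,220),5)
E
```

```text
time_s: 19.4
ee_pos: [0.5012, 0.0549, 0.0436]
tcp_rot: [3.141, -0.0, 1.574]
wrist_force: [-0.2, 0.4, 0.3]
opening: 0.503
time_s: 20.1
ee_pos: [0.5011, 0.0966, 0.0434]
tcp_rot: [-3.142, -0.0, 1.573]
wrist_force: [0.5, -0.8, 0.1]
opening: 0.499
```

View pics/r_wrist.png

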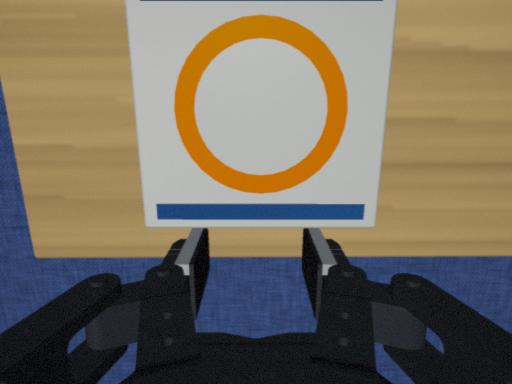

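View pics/r_side.png

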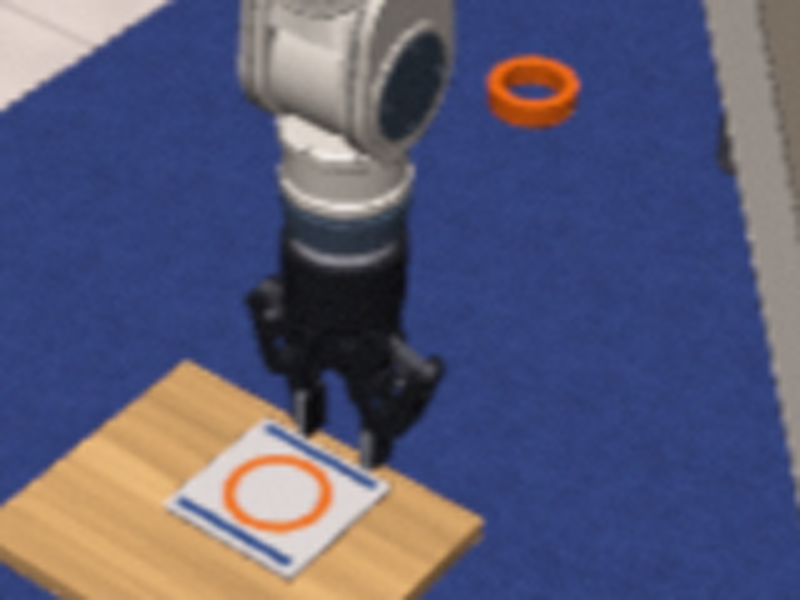

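The coaster lies fully on the board, near edge about 15 mm inside (edge row 227 against board edge row 258). On to the mug.

```bash
python3 -m handwheel '[[-0.015,0,0,0,0,0],[0,0,-0.05,0,0,0],[0,0,-0.05,0,0,0],[0,0,-0.05,0,0,0],[0.03,0,-0.05,0,0,-4],[0.045,0,-0.03,0,0,-8],[0.045,0,0,0,0,-8],[0.045,0,0,0,0,-3]]' -1; python3 -m handwheel '[[0.03,0,0,0,0,0],[0.03,-0.01,0,0,0,0],[0,0,0,0,0,0]]'; python3 - <<'E'
from h import *
p=get_image("wrist");save("s_wrist",p["frame"],None,1);C=cloud(p)
for r in models.cut_out(p,"mug")[:3]:
    m=r["region"]; P=C[m&(p["z_map"]>0)];rim=P[P[:,2]>.08];print(r["score"],r["bbox"],p["frame"][m].mean(0).round(),P[:,2].max())
    if len(rim)>10: print(cv2.minEnclosingCircle((rim[:,:2]*1000).astype(np.float32)))
    c=np.array(cv2.minEnclosingCircle((rim[:,:2]*1000).astype(np.float32))[0])/1000
    d=P[:,:2]-c; h=(np.hypot(*d.T)>.040)&(P[:,2]>.02); print("handle",h.sum(),np.degrees(np.arctan2(*d[h].mean(0)[::-1]))-90)
p=get_image("top");save("s_top",p["frame"],(70,110,350,270),2.8);C=cloud(p)
r=models.cut_out(p,"coaster");print(r[0]["score"],r[0]["bbox"],rect(C[r[0]["region"]]),np.median(C[r[0]["region"]],0))
E
```

```text
time_s: 21.0
ee_pos: [0.474, 0.2349, 0.265]
tcp_rot: [3.139, 0.0, 1.977]
wrist_force: [0.4, -0.9, -0.0]
opening: 0.997
time_s: 21.3
ee_pos: [0.4388, 0.2871, 0.2641]
tcp_rot: [-3.141, -0.001, 1.977]
wrist_force: [0.5, 0.9, 1.1]
opening: 0.999
0.65 [211.0, 228.4, 315.9, 326.7] [205. 198. 183.] 0.029391475121096078
handle 6351 -72.27283695227437
0.64 [331.4, 0.0, 432.6, 89.6] [154. 156. 151.] 0.08687737156500502
((499.14593505859375, 429.81878662109375), 32.133174896240234)
handle 121 23.27312520016659
0.6 [192.9, 2.3, 260.1, 34.5] [142.  94. 116.] 0.08647088403584047
((359.81402587890625, 407.81781005859375), 23.243194580078125)
handle 0 nan
0.78 [231.6, 179.3, 265.9, 213.3] (array([482.7, 157.5]), array([146.1,  98.1]), 1.4) [0.50238354 0.15735404 0.02593602]<stdin>:7: RuntimeWarning: Mean of empty slice.
  ret = um.true_divide(
```

View pics/s_wrist.png

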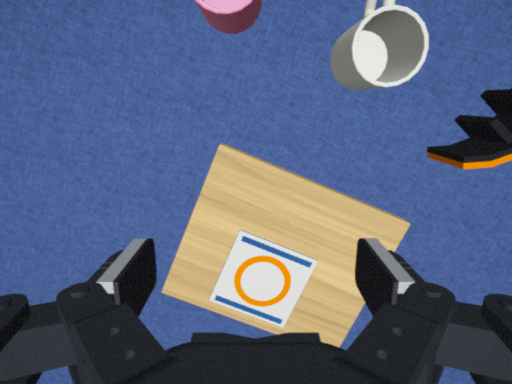

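View pics/s_top.png

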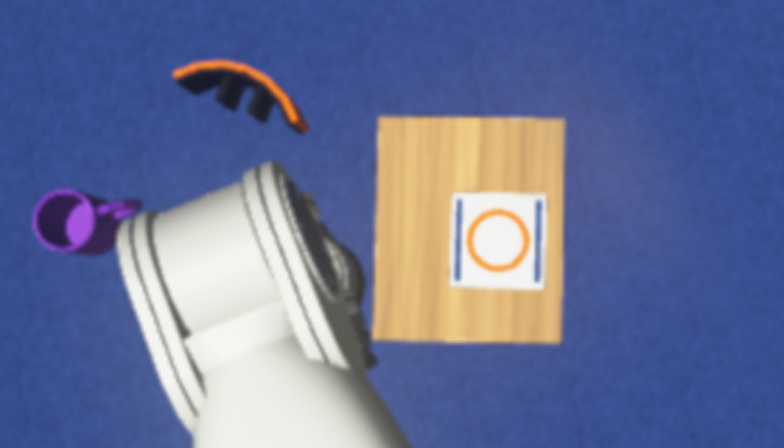

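```bash
python3 -m handwheel '[[0.036,0.037,0,0,0,0],[0.036,0.037,0,0,0,0],[0.0352,0.0378,0.02,0,0,0],[0,0,0.04,0,0,0],[0,0,0.04,0,0,0],[0,0,0,0,0,0]]'; python3 - <<'E'
from h import *
s=status.observe();e=np.array(s["ee_pos"]);Rm=R.from_euler("xyz",s["tcp_rot"]).as_matrix()
print("to mug axis, tool:",Rm.T@(np.array([.4991,.4298,e[2]])-e),e)
p=get_image("wrist");save("t_wrist",p["frame"],None,1);C=cloud(p)
P=C[(C[...,2]>.08)&(C[...,2]<.09)&(np.hypot(C[...,0]-.499,C[...,1]-.43)<.05)]
print(len(P),P[:,:2].min(0),P[:,:2].max(0),cv2.minEnclosingCircle((P[:,:2]*1000).astype(np.float32)))
E
```

```text
time_s: 22.1
ee_pos: [0.4969, 0.4183, 0.1601]
tcp_rot: [-3.132, 0.002, 1.972]
wrist_force: [0.4, -0.1, -0.6]
opening: 1.0
to mug axis, tool: [ 9.73198640e-03  6.49055468e-03 -8.28340223e-05] [0.49693001 0.41830492 0.16005726]
2207 [0.46740932 0.39797437] [0.53071022 0.46162392] ((499.22088623046875, 429.79473876953125), 31.93070411682129)
```

View pics/t_wrist.png

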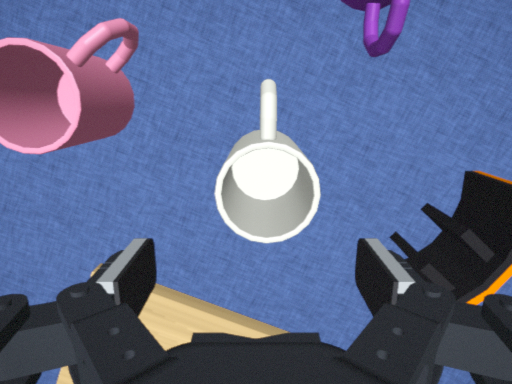

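```bash
python3 - <<'E'
from h import *
p=get_image("wrist");C=cloud(p)
Rm=R.from_euler("xyz",[np.pi,0,1.972]).as_matrix()
T=(C-np.array([.4992,.4298,0]))@Rm
v,u=np.mgrid[:384,:512]
for name,x0,x1 in (("insert",430,512),("pink",0,135)):
    m=(u>=x0)&(u<x1)&(C[...,2]>.01)&(C[...,2]<.09)&(v<300)&(np.hypot(T[...,0],T[...,1])<.25)
    Q=T[m];print(name,m.sum(),Q.min(0),Q.max(0))
    k=np.abs(Q[:,0])<.02;print(k.sum(),Q[k].min(0) if k.any() else"",Q[k].max(0) if k.any() else "")
E
```

```text
insert 7776 [-0.08429064  0.12186199 -0.07169182] [-0.00262032  0.18205418 -0.01003459]
1279 [-0.01997103  0.16790698 -0.06438364] [-0.00262032  0.18205418 -0.01003459]
pink 12708 [-0.09856105 -0.16673093 -0.08661342] [ 0.10345736 -0.08582367 -0.01003137]
0
```

```bash
python3 -m handwheel '[[0.0098,0.0065,0,0,0,0],[0,0,0,0,0,0],[0,0,0.03,0,0,0],[0,0,0.03,0,0,0],[0,0,0.03,0,0,0],[0,0,0.018,0,0,0],[0,0,0,0,0,0]]' -1 40;  python3 -m handwheel '[[0,0,0,0,0,0],[0,0,0,0,0,0],[0,0,0,0,0,0],[0,0,0,0,0,0],[0,0,0,0,0,0],[0,0,0,0,0,0]]' 1 40; python3 - <<'E'
from h import *
p=get_image("wrist");save("u_wrist",p["frame"],None,1)
E
```

```text
time_s: 22.9
ee_pos: [0.4996, 0.4319, 0.0568]
tcp_rot: [-3.139, 0.0, 1.974]
wrist_force: [-0.6, -0.2, 0.1]
opening: 0.995
time_s: 23.5
ee_pos: [0.5011, 0.4328, 0.0602]
tcp_rot: [3.138, -0.001, 1.974]
wrist_force: [-1.1, -0.0, 7.2]
opening: 0.728
```

View pics/u_wrist.png

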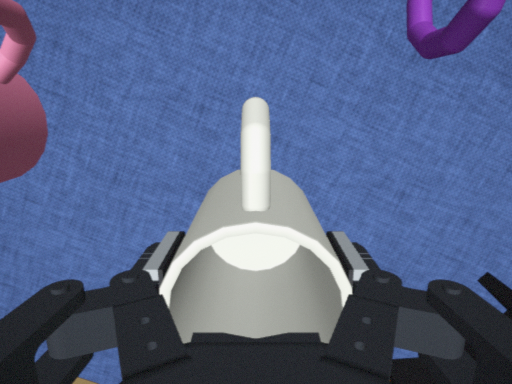

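```bash
python3 -m handwheel '[[0,0,-0.005,0,0,0],[0,0,-0.01,0,0,0],[0,0,-0.03,0,0,0],[0,0,-0.04,0,0,0],[0,0,-0.03,0,0,0],[0,0,0,0,0,0],[0,0,0,0,0,0]]'; python3 - <<'E'
from h import *
p=get_image("wrist");save("v_wrist",p["frame"],None,1);C=cloud(p)
s=status.observe();e=np.array(s["ee_pos"]);Rm=R.from_euler("xyz",s["tcp_rot"]).as_matrix()
T=(C-e)@Rm
f=p["frame"].astype(int);wh=(f.min(-1)>110)&(f.max(-1)-f.min(-1)<45)&(p["z_map"]>0)&(np.hypot(T[...,0],T[...,1])<.05)
Q=T[wh];print(wh.sum(),e,s["opening"]);top=Q[:,2].min();rim=Q[Q[:,2]<top+.006];print("rim z tool",np.percentile(Q[:,2],[0,.5,2,5]),cv2.minEnclosingCircle((rim[:,:2]*1000).astype(np.float32)),len(rim))
p=get_image("top");C=cloud(p);h=cv2.cvtColor(p["frame"],cv2.COLOR_RGB2HSV)
ring=(h[...,0]>5)&(h[...,0]<17)&(h[...,1]>120)&(np.hypot(C[...,0]-.502,C[...,1]-.157)<.045)
P=C[ring];print("ring",ring.sum(),P.mean(0),rect(P),cv2.minEnclosingCircle((P[:,:2]*1000).astype(np.float32)))
save("v_top",p["frame"],(70,110,350,270),2.8)
p=get_image("side");C=cloud(p);h=cv2.cvtColor(p["frame"],cv2.COLOR_RGB2HSV)
ring=(h[...,0]>5)&(h[...,0]<17)&(h[...,1]>150)&(np.hypot(C[...,0]-.502,C[...,1]-.157)<.042)
P=C[ring];print("ring side",ring.sum(),P.mean(0),rect(P));save("v_side",p["frame"],(100,100,300,250),4)
E
```

```text
time_s: 24.25
ee_pos: [0.5003, 0.4323, 0.1738]
tcp_rot: [3.14, -0.0, 1.974]
wrist_force: [-0.2, 0.4, -2.9]
opening: 0.722
25278 [0.49985766 0.43193782 0.17255516] 0.7245363600746112
rim z tool [-0.0629472  -0.02644208 -0.02588456 -0.0254037 ] ((9.132978439331055, -27.347576141357422), 0.2847662568092346) 2
ring 108 [0.50211707 0.15777904 0.02584617] (array([502.7, 157.8]), array([62.8, 62.3]), 1.2) ((502.7846374511719, 157.89498901367188), 32.15308380126953)
ring side 79 [0.50204489 0.15886743 0.02533089] (array([501.9, 159.2]), array([64.9, 61.5]), 15.1)
```

View pics/v_wrist.png

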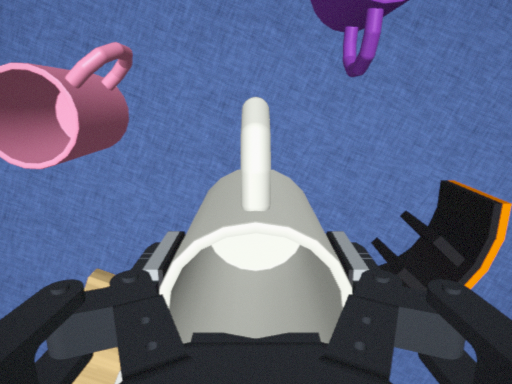

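View pics/v_side.png

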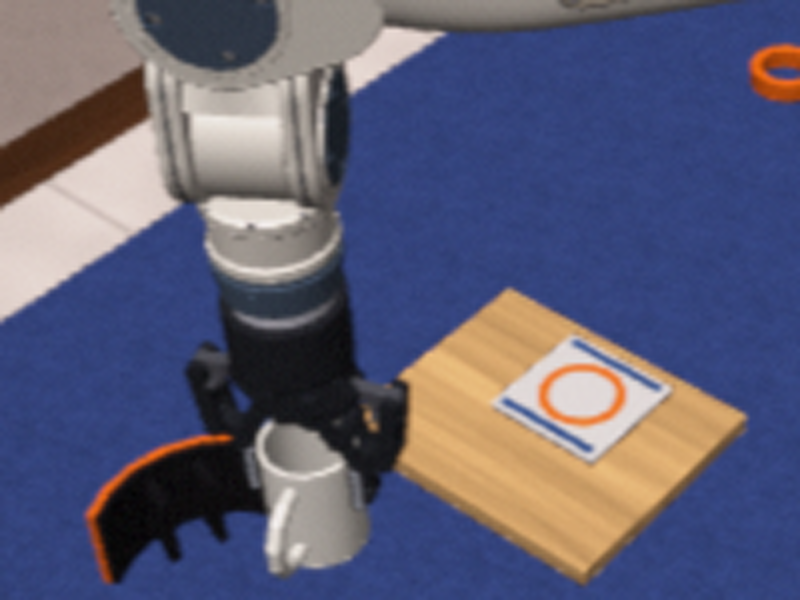

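```bash
python3 - <<'E'
from h import *
from scipy.optimize import least_squares
p=get_image("wrist");C=cloud(p)
s=status.observe();e=np.array(s["ee_pos"]);Rm=R.from_euler("xyz",s["tcp_rot"]).as_matrix()
T=(C-e)@Rm
f=p["frame"].astype(int);wh=(f.min(-1)>110)&(f.max(-1)-f.min(-1)<45)&(p["z_map"]>0)&(np.hypot(T[...,0],T[...,1])<.05)
Q=T[wh];rim=Q[(Q[:,2]<-.0235)&(Q[:,2]>-.03)]
o=least_squares(lambda a:np.hypot(rim[:,0]-a[0],rim[:,1]-a[1])-.0305,[0,0],loss="soft_l1",f_scale=.001)
print(len(rim),rim.min(0),rim.max(0),"centre tool",o.x)
tgt=np.array([.502,.158]); Rm2=R.from_euler("xyz",[np.pi,0,1.974]).as_matrix()
c=e+Rm2@np.array([*o.x,0]);d=np.array([*(tgt-c[:2]),0]);print(e,"mug",c[:2],"move in tool",Rm2.T@d)
E
```

```text
2485 [ 8.21116543e-05 -3.23137272e-02 -2.59193604e-02] [ 0.03005074  0.032657   -0.02350013] centre tool [-2.72630565e-03  8.78820335e-05]
[0.49965367 0.43179549 0.1715016 ] mug [0.50080421 0.4293223 ] move in tool [-2.50033795e-01 -1.05358053e-01 -1.29026402e-17]
```

```bash
python3 -m handwheel '[[-0.02,-0.009,0,0,0,0],[-0.032,-0.0135,0,0,0,0],[-0.035,-0.0145,0,0,0,0],[-0.035,-0.0145,0,0,0,0],[-0.035,-0.0145,0,0,0,0],[-0.035,-0.0145,0,0,0,0],[-0.035,-0.0145,0,0,0,0],[-0.02,-0.009,0,0,0,0]]'; python3 -m handwheel '[[0,0,0,0,0,0],[0,0,0,0,0,0],[0,0,0,0,0,0]]'; python3 - <<'E'
from h import *
s=status.observe();e=np.array(s["ee_pos"]);Rm=R.from_euler("xyz",s["tcp_rot"]).as_matrix()
c=e+Rm@np.array([-.0027,.0001,0]);print(e,s["tcp_rot"],"mug",c,"move",Rm.T@np.array([.502-c[0],.158-c[1],0]))
E
```

```text
time_s: 25.25
ee_pos: [0.5008, 0.1618, 0.1722]
tcp_rot: [-3.14, 0.0, 1.972]
wrist_force: [-0.1, 0.4, -3.6]
opening: 0.723
time_s: 25.55
ee_pos: [0.5013, 0.1648, 0.1726]
tcp_rot: [-3.141, -0.0, 1.974]
wrist_force: [-0.2, 0.1, -1.4]
opening: 0.725
[0.50128675 0.16478024 0.17261651] [-3.14102581e+00 -4.10133163e-04  1.97431010e+00] mug [0.50243888 0.16233635 0.17261535] move [-3.81575831e-03 -2.10631528e-03 -3.71011624e-07]
```

```bash
python3 -m handwheel '[[-0.0038,-0.0021,0.02,0,0,0],[0,0,0.03,0,0,0],[0,0,0.02,0,0,0],[0,0,0.01,0,0,0],[0,0,0,0,0,0],[0,0,0,0,0,0]]'; python3 -m handwheel '[[0,0,0.0015,0,0,0],[0,0,0.0015,0,0,0],[0,0,0,0,0,0]]'; python3 - <<'E'
from h import *
p=get_image("side");save("w_side",p["frame"],(150,120,300,240),5)
s=status.observe();e=np.array(s["ee_pos"]);Rm=R.from_euler("xyz",s["tcp_rot"]).as_matrix()
c=e+Rm@np.array([-.0027,.0001,0]);print(e,s["tcp_rot"],"mug",c,"move",Rm.T@np.array([.502-c[0],.158-c[1],0]))
E
```

```text
time_s: 26.15
ee_pos: [0.5013, 0.1604, 0.0936]
tcp_rot: [3.141, 0.0, 1.975]
wrist_force: [0.4, 0.3, -1.8]
opening: 0.725
time_s: 26.45
ee_pos: [0.5011, 0.1599, 0.0903]
tcp_rot: [3.141, 0.0, 1.974]
wrist_force: [-0.2, -0.4, -1.9]
opening: 0.724
[0.50108525 0.15982534 0.09035259] [3.14101984e+00 1.26833478e-04 1.97366083e+00] mug [0.50223579 0.1573807  0.09035299] move [ 6.62160328e-04  2.58836743e-05 -6.91575977e-08]
```

View pics/w_side.png

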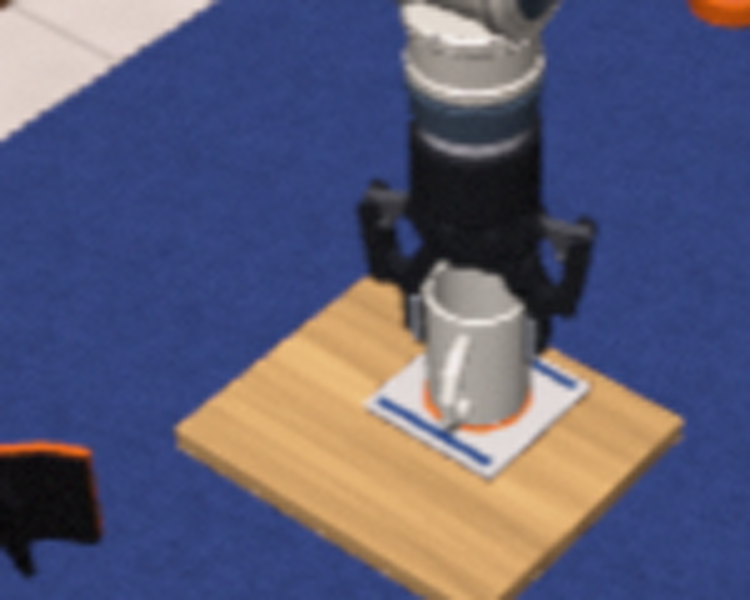

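The mug hangs upright inside the ring, 3-4 mm above it. Lower in small steps until it touches.

```bash
python3 -m handwheel '[[0.0005,0,0.0015,0,0,0],[0,0,0,0,0,0]]'; python3 -m handwheel '[[0,0,0.0012,0,0,0],[0,0,0,0,0,0]]'; python3 -m handwheel '[[0,0,0.001,0,0,0],[0,0,0,0,0,0]]'
```

```text
time_s: 26.7
ee_pos: [0.5007, 0.1603, 0.0884]
tcp_rot: [-3.142, -0.0, 1.974]
wrist_force: [0.4, 0.7, -1.9]
opening: 0.722
time_s: 26.9
ee_pos: [0.5008, 0.1603, 0.0873]
tcp_rot: [3.142, -0.0, 1.974]
wrist_force: [-0.4, -0.1, -2.3]
opening: 0.727
time_s: 27.1
ee_pos: [0.5007, 0.1603, 0.0872]
tcp_rot: [3.141, 0.0, 1.974]
wrist_force: [-3.5, -1.4, 8.2]
opening: 0.726
```

```bash
python3 -m handwheel '[[0,0,0,0,0,0],[0,0,0,0,0,0],[0,0,0,0,0,0],[0,0,0,0,0,0],[0,0,0,0,0,0]]' -1; python3 - <<'E'
from h import *
p=get_image("wrist");save("x_wrist",p["frame"],None,1)
E
```

```text
time_s: 27.6
ee_pos: [0.5008, 0.1603, 0.0862]
tcp_rot: [-3.141, -0.0, 1.974]
wrist_force: [0.0, -0.4, -0.2]
opening: 1.0
```

View pics/x_wrist.png

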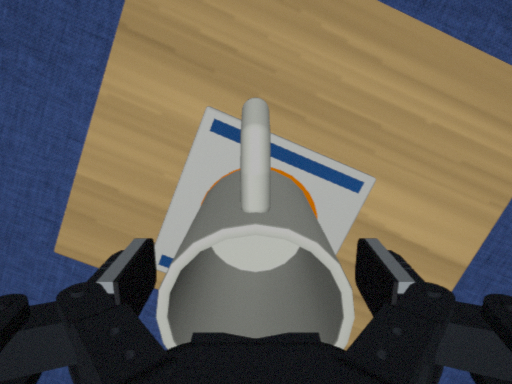

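Released, with clear gaps on both sides. Raise straight up, move away and check.

```bash
python3 -m handwheel '[[0,0,-0.02,0,0,0],[0,0,-0.04,0,0,0],[0,0,-0.05,0,0,0],[0,0,-0.05,0,0,0],[0,0,-0.03,0,0,0],[-0.04,0,0,0,0,0],[-0.045,0,0,0,0,0],[-0.045,0,0,0,0,0]]'; python3 -m handwheel '[[-0.045,0,0,0,0,0],[-0.045,0,0,0,0,0],[-0.02,0,0,0,0,0],[0,0,0,0,0,0]]'; python3 - <<'E'
from h import *
for n in("top","side"):
    p=get_image(n);C=cloud(p);save("y_"+n,p["frame"],(70,110,350,270) if n=="top" else (110,90,310,240),2.8 if n=="top" else 4)
    P=C[(C[...,2]>.105)&(C[...,2]<.12)&(np.hypot(C[...,0]-.502,C[...,1]-.158)<.06)]
    print(n,"rim",len(P),cv2.minEnclosingCircle((P[:,:2]*1000).astype(np.float32)) if len(P) else"",np.percentile(P[:,2],95))
    f=p["frame"].astype(int);h=cv2.cvtColor(p["frame"],cv2.COLOR_RGB2HSV)
    w=(C[...,2]>.022)&(C[...,2]<.034)&(np.hypot(C[...,0]-.502,C[...,1]-.158)<.085)&(h[...,1]<80)
    print("coaster",w.sum(),rect(C[w]))
    for o in("tape","spray","insert"):
        r=models.cut_out(p,o)
        if r: print(o,round(r[0]["score"],2),np.round(r[0]["bbox"]),rect(C[r[0]["region"]])[0])
E
```

```text
time_s: 28.45
ee_pos: [0.5521, 0.0397, 0.2768]
tcp_rot: [3.141, 0.0, 1.975]
wrist_force: [1.3, 0.9, 0.2]
opening: 1.004
time_s: 28.85
ee_pos: [0.5956, -0.0629, 0.2753]
tcp_rot: [-3.141, -0.001, 1.971]
wrist_force: [-0.7, 0.8, 0.0]
opening: 0.996
top rim 105 ((499.40966796875, 163.07969665527344), 36.86661911010742) 0.1140879991749371
coaster 807 (array([501.3, 159.3]), array([101. , 100.9]), 1.4)
tape 0.49 [402. 144. 422. 165.] [ 635.3 -321.9]
spray 0.61 [410. 202. 435. 218.] [ 435.6 -147.8]
insert 0.6 [132. 133. 181. 157.] [558.  287.5]
side rim 101 ((498.2668151855469, 161.13697814941406), 33.814048767089844) 0.11245272565221875
coaster 336 (array([500., 161.]), array([103.9, 101.7]), 1.7)
tape 0.58 [289. 112. 308. 124.] [ 638.3 -328.4]
spray 0.67 [185. 173. 285. 247.] [193.5 460.4]
insert 0.76 [121. 209. 170. 246.] [304.9 687.3]
```

View pics/y_top.png

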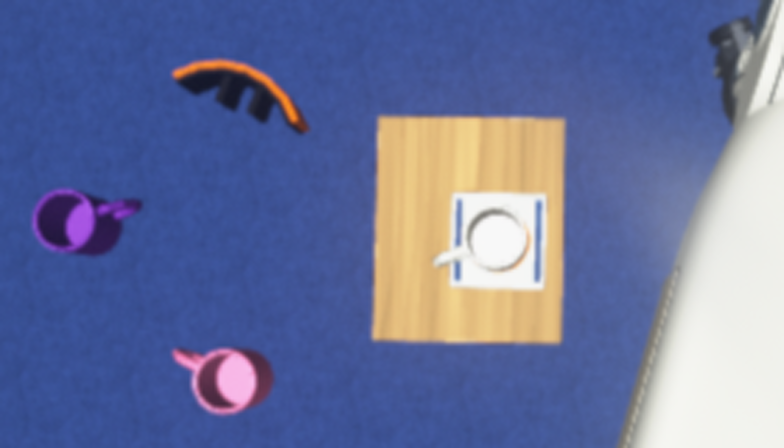

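View pics/y_side.png

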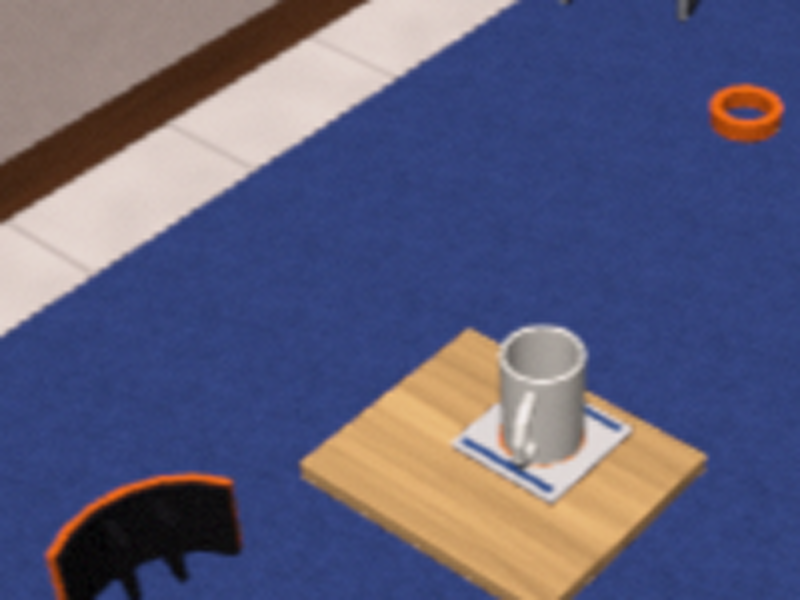

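```bash
python3 - <<'E'
from h import *
from scipy.optimize import least_squares
for n in("top","side"):
    p=get_image(n);C=cloud(p)
    P=C[(C[...,2]>.107)&(C[...,2]<.117)&(np.hypot(C[...,0]-.502,C[...,1]-.158)<.045)]
    o=least_squares(lambda a:np.hypot(P[:,0]-a[0],P[:,1]-a[1])-.0305,[.502,.158],loss="soft_l1",f_scale=.0015)
    print(n,len(P),"mug",o.x.round(4),"rim z",P[:,2].mean().round(4))
E
```

```text
top 91 mug [0.5013 0.158 ] rim z 0.1113
side 84 mug [0.4978 0.1607] rim z 0.1095
```

```bash
python3 -c "
from plant import job_done;print(job_done())"
```

```text
the job is handed in; nothing more can be done
None
```

The coaster now lies print up on the board, and the white mug stands upright in its centre. I handed the job in after about 29 s of the 72 s allowed, with the arm well clear.

- **Coaster:** I pushed it square against the board's -y edge with the half-open fingers. I then raised its back edge until it stood upright, tipped it over onto the board and slid it on. Its nearest edge is about 15–20 mm inside the board's edge.
- **Mug:** I chose the white mug over the pink and purple ones and gripped it across its own x. I lowered it in 1 mm steps until the wrist force showed contact, then let go.
- **Last checks:** The mug's axis is within about 2 mm of the coaster's centre in both the top and side pictures. It is upright, with its rim at about 0.11 m.
- **Forces:** The highest total wrist force I read was about 44 N, against the 120 N limit.
- **Checks that disagreed:** The last network outlines gave clearly wrong positions for the spray bottle and the insert. In one picture the "spray" box was on the board. I relied instead on the pictures: the tape and the insert look unmoved. The arm only passed high over the bottle, and I did not re-measure it at the end.

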